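# Reload the powder analyser's feed chute with full cartridges

## Robot

A 6-joint arm with a two-finger parallel gripper is mounted at the origin on the work surface. World frame = base frame: x ahead of the robot, y to its left, z up, the work surface at z = 0. Lengths are in mm, angles in degrees, forces in N, time in s.
With the tool pointing down it reaches from about 350 to 850 mm from the base axis. Payload 8.1 kg.
Tool frame: the origin (TCP) lies midway between the tips of the shut fingers; the grasp point (between the pads) lies 19 mm behind it (r.grip_point_offset is the distance from the TCP to the grasp point, in mm); z points along the fingers, y is the line along which they close (so a half turn about z gives the same grasp; the last joint's range is limited). The gripper opens to 85 mm and grips with 20 to 120 N. Pads are 22 mm wide; open, the fingers measure 114 mm over their backs; the gripper's body (76 mm by 85 mm) begins 54 mm behind the grasp point. The pads swing forward as they close: fully open they stand 13 mm farther back than shut.
Start: joints at [66.211, 7.471, 85.268, -0, 87.261, -4.893], TCP at [194.291, 567.676, 203.192] pointing down, gripper open.
Joint ranges: [-169.43, 169.43], [-51.17, 129.36], [1.28, 143.12], [-76.62, 256.62], [0, 156.53], [-152.29, 152.29]. Speed limits (degrees/s): [136.94, 136.94, 159.86, 180, 180, 180].

## Interface

Orientations are given as [roll, pitch, yaw] about the fixed x, y, z axes, in that order (R = Rz(yaw) Ry(pitch) Rx(roll)).
In Python, from bench import r gives the robot as it stands.
- The arm moves only by the shell command python3 -m inch 'ROWS' [FORCE]. ROWS is JSON, one flat list of numbers, 7 for each row, row after row: the shift along the world's x, y, z in m, then the turn, a rotation vector about the world's x, y, z in degrees, then the closure in counts, from 0 (fully open) to 255 (shut). A call has 1 to 10 rows; each row shifts and turns the commanded pose from where the row before left it; what a row does not reach is not made up. A row lasts 1/10 s, in which the tool goes at most 50 mm and 8.59 degrees, less where a joint would pass 70% of its speed; a pose out of reach is approached as far as the arm can. A call with a gripper value outside its range is refused whole. The fingers move at their own pace and stop on an object; FORCE is the grip in N (left out, the last holds). Time passes only in rows, so rows that do not move let the fingers close. It gives the time, the measured TCP pose, the force and the opening at its end, in the units of the state.
- r.sense(): the state, without advancing time (a new reading comes with each control period).
- r.snapshot(name): name is "scene" or "top" or "wrist"; returns (picture, depth): 384x512x3 uint8, red, green, blue; 384x512 float32, mm along the optical axis (not along the pixel's ray), 0 where there is no reading.
- r.get_calibration(name): a dict with "fovy" (degrees; the focal length in pixels is half the picture's height over the tangent of half this angle, whatever the lens; pixels are square), "cx", "cy" (the principal point, pixels), "position" and "rotation" of the camera in the world; the wrist camera has in their place "tool_from_camera" (4x4, takes a point from camera to tool coordinates, whose origin is the TCP and whose axes are the flange's). Camera axes: x right, y up, looking along -z (the intrinsics and any distortion apply to the point x, -y, -z); pixel columns grow to the right and rows downward; lengths in mm; the calibration is good to about 2 mm. A picture is of the moment at which its call begins: read the wrist's pose just before it. get_calibration takes no time and is no camera call.
- r.hand_in(): hands the job in, once; it reports no verdict.
The state is a dict: "time": time; "joint_pos": joint angles; "qd": joint speeds; "joint_efforts": joint torques, N m; "tool_pos": TCP position; "tcp_rot": TCP orientation; "ft_force": force on the tool from outside, world axes, zero at the start; "wrist_torque": the same for the moment, N m; "finger_gap": finger opening in mm.
Only numpy, scipy, OpenCV 4.12 (cv2) and the standard library are available. Lean on these libraries where they do the work, as an engineer would, in place of code of your own. Each camera call takes 0.05 s, during which the arm holds its last target. There are 200 camera calls.

## Task

Reload the powder analyser: before anything goes into its feed chute, turn its red isolator handle to off. Then lay every full cartridge in the sloping chute with its blue cap uphill so that it slides down to the stop or the one before it, and put every empty one in the aluminium tray; they look alike, but a full one is about four times as heavy. When all are put away, turn the isolator back on, leaving the other things on the bench where they are.

Things in the scene. Friction and masses are not known exactly. Their poses are not given: they have to be found in the camera images.
- analyser: white bench analyser with blue front panel, fixed: housing 340 x 300 mm, 190 mm high plus a hatch to 210 mm. Its feed chute leaves the flank facing the robot's right and rises away from it. Origin on the bench straight below the chute's stop; x ahead from the robot, y from the chute towards the housing, whose flank stands at y = +22 mm (housing x from -120 to +220 mm)
- chute: polished steel gravity feed chute, 290 mm long, sloping 22 degrees; very slippery, cartridges slide down by themselves. Origin on the middle of its floor at the lower end, at the blue stop (27 mm high), 50 mm above the bench; x runs uphill along the floor, z square to it, y across. Inside 40 mm wide between walls 7 mm high, whose lips flare at 45 degrees to 58 mm apart, 15 mm above the floor
- chute_load (a point): point on the middle of the chute's floor, 235 mm uphill of the stop, 138 mm above the bench; same axes as the chute. Cartridges at rest have their middles 30, 90 and 150 mm uphill of the stop, 15 mm off the floor; never more than three are full, so the chute from 190 to 290 mm stays free for loading. Its top end is open
- isolator_box: grey isolator enclosure fixed to the bench, 100 x 100 x 56 mm, yellow plate on top (top at 60 mm), cable leaving at its far side. Origin under its middle on the bench; its y axis points to the red mark (off), its x axis to the green mark (on)
- handle (a point): middle of the grip bar of the isolator's red rotary handle, on its upright turning axis, 82 mm above the bench. Bar 70 mm long, 14 mm wide, 28 mm tall (top at 97 mm) on a disc 56 mm across with its top at 69 mm. The bar runs along this frame's x axis; a white stripe marks its pointer end, at +x
- isolator (a joint): angle of the isolator handle: 0 = on (pointer at the green mark, away from the robot), 1.57 = off (pointer at the red mark, to the robot's left), so off is a quarter turn anticlockwise seen from above. Sprung detents: up to about 0.15 N m to turn; past half-way it snaps to the stop ahead, before that it springs back. Starts on
- tray: loose shallow aluminium tray for empties, 140 x 200 mm outside, 32 mm high, walls and floor 3 mm, 0.7 kg. Origin at the middle of its underside; y along the 200 mm side
- c1: sealed square-section sample cartridge lying on one of four alike long sides: 60 mm long, 30 x 30 mm, white body 46 mm long with grey foot band, round blue cap (27 mm across, 14 mm long) at the other end. Origin at its middle; x axis along it towards the cap. Full (about 200 g) and empty (about 50 g) look alike. Starts on the bench to the robot's right, any yaw; absent in some runs
- c2: sealed square-section sample cartridge lying on one of four alike long sides: 60 mm long, 30 x 30 mm, white body 46 mm long with grey foot band, round blue cap (27 mm across, 14 mm long) at the other end. Origin at its middle; x axis along it towards the cap. Full (about 200 g) and empty (about 50 g) look alike. Starts on the bench to the robot's right, any yaw; absent in some runs
- c3: sealed square-section sample cartridge lying on one of four alike long sides: 60 mm long, 30 x 30 mm, white body 46 mm long with grey foot band, round blue cap (27 mm across, 14 mm long) at the other end. Origin at its middle; x axis along it towards the cap. Full (about 200 g) and empty (about 50 g) look alike. Starts on the bench to the robot's right, any yaw; absent in some runs
- c4: sealed square-section sample cartridge lying on one of four alike long sides: 60 mm long, 30 x 30 mm, white body 46 mm long with grey foot band, round blue cap (27 mm across, 14 mm long) at the other end. Origin at its middle; x axis along it towards the cap. Full (about 200 g) and empty (about 50 g) look alike. Starts on the bench to the robot's right, any yaw; absent in some runs
- c5: sealed square-section sample cartridge lying on one of four alike long sides: 60 mm long, 30 x 30 mm, white body 46 mm long with grey foot band, round blue cap (27 mm across, 14 mm long) at the other end. Origin at its middle; x axis along it towards the cap. Full (about 200 g) and empty (about 50 g) look alike. Starts on the bench to the robot's right, any yaw; absent in some runs
- c6: sealed square-section sample cartridge lying on one of four alike long sides: 60 mm long, 30 x 30 mm, white body 46 mm long with grey foot band, round blue cap (27 mm across, 14 mm long) at the other end. Origin at its middle; x axis along it towards the cap. Full (about 200 g) and empty (about 50 g) look alike. Starts on the bench to the robot's right, any yaw; absent in some runs
- rack: bystander: orange tube rack, 90 x 200 mm, 56 mm high, with three capped tubes up to 109 mm high; origin under its middle
- wash_bottle: bystander: white wash bottle with red cap and spout, 64 mm across, 190 mm high; origin under its middle
- beaker: bystander: glass beaker, 68 mm across, 90 mm high; origin under its middle
- tape: bystander: roll of green tape lying flat, 72 mm across, 19 mm high; origin under its middle
- spatula: bystander: thin steel lab spatula with a blue grip, 170 mm long, lying on the bench nearest the robot; its x axis along it
- amber_jar: bystander: small amber jar with white lid, 40 mm across, 50 mm high, between the cartridges and the isolator; origin under its middle
- dish: bystander: aluminium weighing dish, 64 mm across, 16 mm high; origin under its middle
- timer: bystander: white bench timer, 50 x 65 x 22 mm; origin under its middle

How it is judged:
By the outcome, as a careful person would: the job done as asked, in the order asked, and still so for the second after the job is handed in, with the robot touching nothing.
Of c1, c2, c3, c4, c5, c6 only 4 to 6 are there at a start; the rules pass over those that are not, and their reading is None.
At some moment in a run one of c1, c2, c3, c4, c5, c6 may be knocked a few centimetres aside while the robot is not near it.
Once in a run the grip may slacken for a moment while it holds something.
It also fails if it takes over 210 s, if anything falls off the work surface, if the arm or the gripper's body presses on something with over 40 N, if the wrist force passes 120 N, or if a joint passes its speed limit or range.

## Working session

There is one attempt and no reset: what is moved stays moved. The work goes in short steps, Python scripts to look and compute and a shell command to move; the robot and the scene stay as the last step left them, time stands still between calls to the robot, and variables do not carry over. Pictures are saved under pics/ and viewed, on a budget of 14 in all, crops included, one or two more only if the job needs it, and the job is handed in when it is done.

```bash
ls; mkdir -p pics; cat > h.py <<'E'
import numpy as np, cv2
from bench import r
from scipy.spatial.transform import Rotation as R
def cam(name):
    c=r.get_calibration(name)
    if 'position' in c: return c,np.array(c['rotation'],float),np.array(c['position'],float)
    s=r.sense(); T=np.array(c['tool_from_camera'],float)
    Rt=R.from_euler('xyz',s['tcp_rot'],degrees=True).as_matrix()
    return c,Rt@T[:3,:3],Rt@T[:3,3]+np.array(s['tool_pos'])
def rays(c,Rm,uv):
    f=192/np.tan(np.radians(c['fovy']/2)); uv=np.atleast_2d(uv).astype(float)
    d=np.c_[(uv[:,0]-c['cx'])/f,-(uv[:,1]-c['cy'])/f,-np.ones(len(uv))]
    return d@Rm.T
def onplane(cm,uv,z):
    c,Rm,p=cm; d=rays(c,Rm,uv); return p+d*((z-p[2])/d[:,2])[:,None]
def bydepth(cm,uv,dep):
    c,Rm,p=cm; d=rays(c,Rm,uv); return p+d*np.asarray(dep).reshape(-1,1)
def cloud(cm,D):
    v,u=np.mgrid[:384,:512]; return bydepth(cm,np.c_[u.ravel(),v.ravel()],D.ravel()).reshape(384,512,3)
def save(n,I): cv2.imwrite('pics/'+n+'.png',cv2.cvtColor(I,cv2.COLOR_RGB2BGR))
E
python3 - <<'E'
from h import *
print(r.sense())
for n in('scene','top','wrist'):
    print(n,r.get_calibration(n)); cm=cam(n); I,D=r.snapshot(n); save(n+'0',I); np.savez(n+'0.npz',I=I,D=D)
a=cv2.imread('pics/top0.png');
E
```

```text
pics
{'time': 0.0, 'joint_pos': array([ 6.62115233e+01,  7.51265262e+00,  8.53296065e+01,  2.59347439e-04,
        8.72636856e+01, -4.89269203e+00]), 'qd': array([-0.01097061, -0.00167394,  0.06408328,  0.04399001, -0.00092165,
        0.16191884]), 'joint_efforts': array([ 1.25915329e-03, -5.69421566e+01, -5.00538754e+01, -3.71384558e-04,
        1.50290842e-02,  9.82346705e-06]), 'tool_pos': array([194.03411373, 567.11173174, 202.16696631]), 'tcp_rot': array([-1.79894463e+02, -9.29408674e-03,  1.61104194e+02]), 'ft_force': array([0.05218325, 0.40341675, 0.04572673]), 'wrist_torque': array([-0.04650358, -0.01713954, -0.00146259]), 'finger_gap': 85.63070027679683}
scene {'fovy': 51.03343341536047, 'cx': 253.96604695513898, 'cy': 194.12510818554733, 'position': array([1400.90398511,   71.86297993,  700.233428  ]), 'rotation': array([55.91400034,  0.2723679 , 91.14228143])}
top {'fovy': 55.37586787486543, 'cx': 258.90252495641937, 'cy': 194.86614033422825, 'position': array([ 364.79272897,   28.53561284, 1279.38716283]), 'rotation': array([  8.07095785,  -0.12391004, -89.6221564 ])}
wrist {'fovy': 60.419530978979594, 'cx': 246.90697541386416, 'cy': 190.2801904378703, 'tool_from_camera': array([[-2.32556396e-04,  9.58819124e-01,  2.84017310e-01,
         7.12786553e+01],
       [ 9.99999943e-01,  1.53323023e-04,  3.01204655e-04,
        -6.97027916e-01],
       [ 2.45254391e-04,  2.84017364e-01, -9.58819105e-01,
        -1.70452356e+02],
       [ 0.00000000e+00,  0.00000000e+00,  0.00000000e+00,
         1.00000000e+00]])}
```

View pics/top0.png

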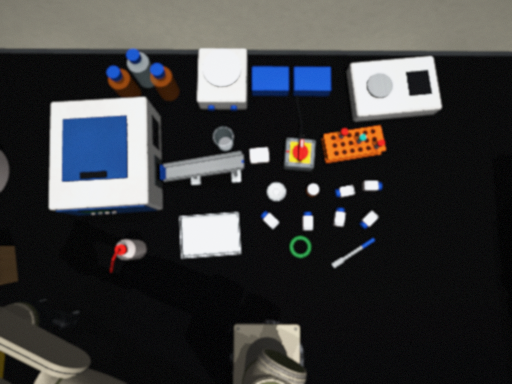

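View pics/scene0.png

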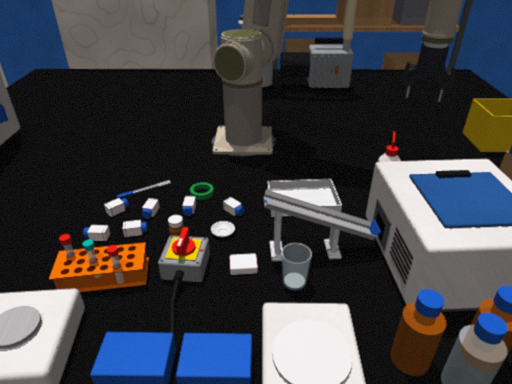

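Top view: six cartridges near (270,220), (308,221), (340,217), (370,219), (345,190), (373,185). Chute runs from the blue stop at (162,172) to (243,160), tray at (210,235), isolator at (300,153). The scene view agrees.

```bash
sed -i "s/return c,np.array(c\['rotation'\],float)/return c,R.from_euler('xyz',c['rotation'],degrees=True).as_matrix()/" h.py
python3 - <<'E'
from h import *
cm=cam('top'); z=np.load('top0.npz'); I,D=z['I'],z['D']; P=cloud(cm,D)
hsv=cv2.cvtColor(I,cv2.COLOR_RGB2HSV)
white=((hsv[...,1]<70)&(hsv[...,2]>110)); blue=((hsv[...,0]>100)&(hsv[...,0]<130)&(hsv[...,1]>120)&(hsv[...,2]>70))
print('base bench check',np.nanmedian(P[300:340,330:400,2]))
def blobs(m,lo,hi,reg):
    u0,v0,u1,v1=reg; k=np.zeros_like(m);k[v0:v1,u0:u1]=m[v0:v1,u0:u1]
    n,l,s,c=cv2.connectedComponentsWithStats(k.astype('uint8'))
    return [(c[i],s[i],l==i) for i in range(1,n) if lo<=s[i][4]<=hi]
print('blue');B=blobs(blue,6,200,(255,175,400,235))
W=blobs(white,60,400,(255,175,400,235))
for c,s,m in B:print(c.round(1),s[4],onplane(cm,[c],28).round(0))
print('white')
for c,s,m in W:
    w=onplane(cm,[c],30)[0]
    b=min(B,key=lambda b:np.hypot(*(b[0]-c))); bb=onplane(cm,[b[0]],28)[0]; d=bb-w
    print(c.round(1),s[4],w.round(0),'topz',np.median(P[m][:,2]).round(0),'dist',np.hypot(*(b[0]-c)).round(1),'yaw',np.degrees(np.arctan2(d[1],d[0])).round(0),'mid',(w+d/np.hypot(d[0],d[1])*7)[:2].round(0))
# isolator: yellow, red, green
yel=(hsv[...,0]>18)&(hsv[...,0]<35)&(hsv[...,1]>120)&(hsv[...,2]>120)
red=((hsv[...,0]<8)|(hsv[...,0]>172))&(hsv[...,1]>130)&(hsv[...,2]>80)
for n,m,zz in(('yel',yel,60),('red',red,85)):
    for c,s,mm in blobs(m,8,600,(270,125,322,180)):print(n,c,s[4],onplane(cm,[c],zz).round(0),np.median(P[mm][:,2]))
grey=np.zeros_like(yel);hh=(P[...,2]>45)&(P[...,2]<70);
for c,s,mm in blobs(hh,100,3000,(280,130,322,175)):
    q=P[mm][:,:2].astype('float32');print('box',cv2.minAreaRect(q))
# tray
hh=(P[...,2]>22)&(P[...,2]<45)
for c,s,mm in blobs(hh|(white&(P[...,2]<45)),300,6000,(170,205,250,265)):
    q=P[mm][:,:2].astype('float32');print('tray',cv2.minAreaRect(q))
# chute
ch=(P[...,2]>45)&(P[...,2]<180)
for c,s,mm in blobs(ch,300,6000,(164,145,250,190)):
    q=P[mm]; print('chute',s,q.mean(0)); 
    ctr=q.mean(0);u,S,vt=np.linalg.svd(q-ctr,full_matrices=False);print(vt,S); t=(q-ctr)@vt[0]; print(ctr+vt[0]*t.min(),ctr+vt[0]*t.max(),cv2.minAreaRect(q[:,:2].astype('float32')))
for c,s,mm in blobs(blue,4,200,(156,155,172,190)): print('stop',c,s,np.median(P[mm],0))
h=(P[...,2]>170)&(P[...,2]<200)
for c,s,mm in blobs(h,2000,30000,(40,80,175,225)): print('housing',cv2.minAreaRect(P[mm][:,:2].astype('float32')))
E
python3 -c "
import cv2;a=cv2.imread('pics/top0.png')[120:260,150:390];cv2.imwrite('pics/topc.png',cv2.resize(a,None,fx=3.3,fy=3.3,interpolation=2))"
```

```text
base bench check -0.23224854995476107
blue
[380.3 185.5] 28 [[ 578. -394.   28.]]
[337.2 192.5] 33 [[ 553. -244.   28.]]
[340.2 208.9] 31 [[ 495. -253.   28.]]
[263.6 214.1] 32 [[476.  11.  28.]]
[307.5 212.7] 28 [[ 482. -140.   28.]]
[363.4 224.8] 34 [[ 441. -331.   28.]]
white
[370.6 184.9] 148 [ 579. -360.   30.] topz 28.0 dist 9.7 yaw -92.0 mid [ 579. -367.]
[276.  191.1] 289 [555. -32.  30.] topz 9.0 dist 26.1 yaw 152.0 mid [549. -29.]
[312.8 189. ] 120 [ 564. -159.   30.] topz 48.0 dist 24.3 yaw 167.0 mid [ 557. -158.]
[346.6 190.4] 147 [ 560. -276.   30.] topz 28.0 dist 9.7 yaw 102.0 mid [ 558. -269.]
[339.3 218.5] 150 [ 462. -248.   30.] topz 28.0 dist 9.6 yaw -8.0 mid [ 469. -249.]
[370. 218.] 149 [ 465. -354.   30.] topz 29.0 dist 9.5 yaw 135.0 mid [ 460. -349.]
[270.7 220.5] 147 [454. -14.  30.] topz 29.0 dist 9.6 yaw 48.0 mid [458.  -9.]
[307.5 222.8] 146 [ 447. -139.   30.] topz 28.0 dist 10.1 yaw -1.0 mid [ 454. -140.]
yel [299.54773869 152.75879397] 199 [[ 684. -111.   60.]] 59.58008507250793
red [299.77987421 151.78616352] 159 [[ 681. -109.   85.]] 71.00998916315666
box ((688.0013427734375, -110.73381042480469), (100.23789978027344, 101.24250030517578), 85.2166976928711)
tray ((406.67913818359375, 198.60995483398438), (148.66404724121094, 208.98370361328125), 4.629817485809326)
chute [ 164  151   80   30 1438] [625.86897435 209.57094618 108.62702338]
[[-0.0615157   0.92747318 -0.36879441]
 [-0.99079185 -0.10139363 -0.08972645]
 [ 0.12061228 -0.35987891 -0.92517017]] [3236.56965289  651.7187086   360.37525817]
[634.46416296  79.98115652 160.1562656 ] [616.43213603 351.85030121  52.05198481] ((623.0492553710938, 215.30203247070312), (60.47505569458008, 273.77337646484375), 4.0428009033203125)
stop [162.02777778 172.31944444] [160 165   6  15  72] [611.61335298 355.14924448  65.35157653]
housing ((649.2180786132812, 521.8350830078125), (343.6580505371094, 301.1592712402344), 3.827617883682251)
```

View pics/topc.png

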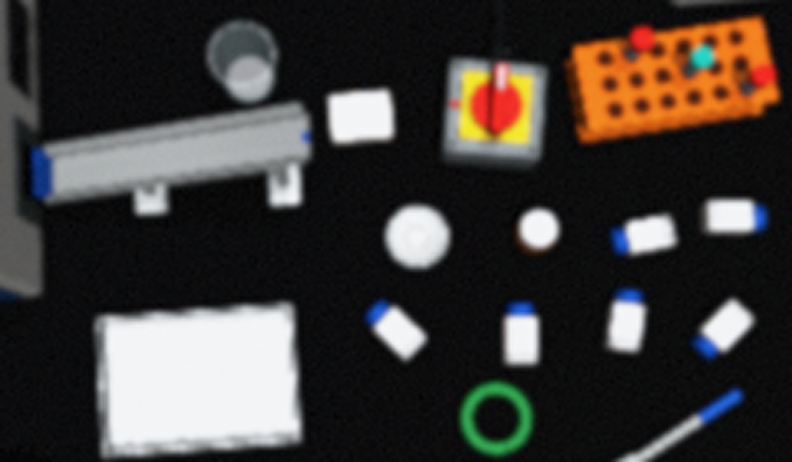

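The six cartridges, box, tray and chute have consistent sizes and heights. Now I'll move over the isolator.

```bash
python3 -m inch '[0,0,0.05,0,0,-8.3,0, 0,0,0.05,0,0,-8.3,0, 0.0274,-0.0376,0,0,0,-8.3,0, 0.0274,-0.0376,0,0,0,-8.3,0, 0.0274,-0.0376,0,0,0,-8.3,0, 0.0274,-0.0376,0,0,0,-8.3,0, 0.0274,-0.0376,0,0,0,-8.3,0, 0.0274,-0.0376,0,0,0,-8.3,0, 0.0274,-0.0376,0,0,0,-8.3,0, 0.0274,-0.0376,0,0,0,-8.3,0]' 60
python3 -m inch '[0.0274,-0.0376,0,0,0,-8.3,0, 0.0274,-0.0376,0,0,0,-8.3,0, 0.0274,-0.0376,0,0,0,-8.3,0, 0.0274,-0.0376,0,0,0,-8.3,0, 0.0274,-0.0376,0,0,0,-8.3,0, 0.0274,-0.0376,0,0,0,-8.3,0, 0.0274,-0.0376,0,0,0,-8.3,0, 0.0274,-0.0376,0,0,0,-8.3,0, 0.0274,-0.0376,0,0,0,-8.3,0, 0.0274,-0.0376,0,0,0,-8.3,0]'
python3 - <<'E'
from h import *
print(r.sense())
cm=cam('wrist'); I,D=r.snapshot('wrist'); save('w1',I); np.savez('w1.npz',I=I,D=D); P=cloud(cm,D)
hsv=cv2.cvtColor(I,cv2.COLOR_RGB2HSV)
def st(n,m):
    k,l,s,c=cv2.connectedComponentsWithStats(m.astype('uint8'))
    for i in range(1,k):
        if s[i][4]>80: q=P[l==i];print(n,c[i].round(),s[i][4],np.median(q,0).round(1),[np.round(x,1) for x in cv2.minAreaRect(q[:,:2].astype('float32'))])
red=((hsv[...,0]<8)|(hsv[...,0]>172))&(hsv[...,1]>130)&(hsv[...,2]>80)
st('bar',red&(P[...,2]>88)&(P[...,2]<105)); 
st('bartop',(P[...,2]>90)&(P[...,2]<102)&(np.hypot(P[...,0]-688,P[...,1]+111)<50))
st('plate',(P[...,2]>52)&(P[...,2]<65)&(np.hypot(P[...,0]-688,P[...,1]+111)<85))
E
```

```text
time: 1.15
tool_pos: [414.1, 265.2, 303.1]
tcp_rot: [180.0, -0.0, 77.8]
ft_force: [0.9, 0.3, 0.7]
finger_gap: 85.7
time: 2.15
tool_pos: [688.2, -110.8, 302.7]
tcp_rot: [-180.0, 0.0, -5.2]
ft_force: [0.6, 1.0, 0.4]
finger_gap: 85.3
{'time': 2.15, 'joint_pos': array([-1.33627902e+01,  2.22459196e+01,  5.77136287e+01,  5.98617666e-03,
        1.00075112e+02,  8.18820414e+01]), 'qd': array([-25.75742326,  54.51631743, -67.12509928,   0.18317398,
        12.25545564,  56.54490429]), 'joint_efforts': array([  0.54908551, -75.60047865, -43.87049675,  -0.28323077,
        -0.26335543,  -2.16170579]), 'tool_pos': array([ 688.18319097, -110.80984583,  302.65208604]), 'tcp_rot': array([-1.79989270e+02,  3.34803247e-02, -5.24378305e+00]), 'ft_force': array([0.61632492, 0.95776692, 0.42453543]), 'wrist_torque': array([-0.02975961,  0.01740536, -0.02095921]), 'finger_gap': 85.30110789280984}
bar [474. 117.] 119 [ 712.  -365.7   99.3] [array([ 710.2, -368. ]), array([ 9.4, 21.1]), np.float64(84.3)]
bar [248. 160.] 556 [ 684.  -111.8   96. ] [array([ 688.5, -112.4]), array([13. , 68.3]), np.float64(85.0)]
bartop [248. 157.] 703 [ 689.2 -112.6   96.1] [array([ 687.7, -112.3]), array([13.1, 69.8]), np.float64(85.0)]
plate [248. 149.] 4096 [ 697.7 -115.    56.3] [array([ 687.6, -112.7]), array([99.6, 98.7]), np.float64(84.9)]
```

View pics/w1.png

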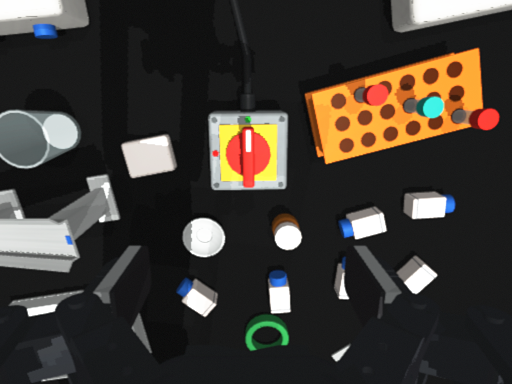

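Wrist view: handle bar centred at (248,157), pointing to the green mark, box yaw about -5°. I'll descend, grip and turn it.

```bash
python3 -m inch '[0,-0.0015,-0.045,0,0,0,0, 0,0,-0.045,0,0,0,0, 0,0,-0.045,0,0,0,0, 0,0,-0.045,0,0,0,0, 0,0,-0.03,0,0,0,0, 0,0,-0.016,0,0,0,100, 0,0,0,0,0,0,255, 0,0,0,0,0,0,255, 0,0,0,0,0,0,255, 0,0,0,0,0,0,255]' 50
```

```text
time: 3.2
tool_pos: [689.2, -111.0, 80.1]
tcp_rot: [180.0, -0.2, -4.9]
ft_force: [-0.4, -0.6, 0.3]
finger_gap: 12.0
```

```bash
python3 -m inch '[0,0,0,0,0,4,255, 0,0,0,0,0,8.2,255, 0,0,0,0,0,8.2,255, 0,0,0,0,0,8.2,255, 0,0,0,0,0,8.2,255, 0,0,0,0,0,8.2,255, 0,0,0,0,0,8.2,255, 0,0,0,0,0,8.2,255, 0,0,0,0,0,8.2,255, 0,0,0,0,0,8.2,255]'
python3 -m inch '[0,0,0,0,0,8.2,255, 0,0,0,0,0,6,255, 0,0,0,0,0,0,255, 0,0,0,0,0,0,255, 0,0,0,0,0,0,0, 0,0,0,0,0,0,0, 0,0,0,0,0,0,0, 0,0,0,0,0,0,0, 0,0,0.03,0,0,0,0, 0,0,0.05,0,0,0,0]'
```

```text
time: 4.2
tool_pos: [688.4, -110.9, 78.9]
tcp_rot: [179.9, -0.0, 73.2]
ft_force: [-0.7, 0.1, -0.7]
finger_gap: 0.3
time: 5.2
tool_pos: [684.1, -109.9, 152.3]
tcp_rot: [-179.4, -0.1, 87.1]
ft_force: [1.3, 0.2, 0.6]
finger_gap: 84.9
```

```bash
python3 - <<'E'
from h import *
cm=cam('wrist'); I,D=r.snapshot('wrist'); J,_=r.snapshot('scene'); print(r.sense()['tool_pos'],r.sense()['finger_gap'],r.sense()['tcp_rot'])
P=cloud(cm,D)
m=(P[...,2]>90)&(P[...,2]<102)&(np.hypot(P[...,0]-688,P[...,1]+111)<60);q=P[m];print(len(q),cv2.minAreaRect(q[:,:2].astype('float32')))
save('w2',np.hstack([I,cv2.resize(J[200:300,120:260],(512,384))])[::1]); a=cv2.imread('pics/w2.png');cv2.imwrite('pics/w2.png',cv2.resize(a,(800,300)))
E
```

```text
[ 691.92488273 -111.65027035  166.67607439] 85.12782951851064 [1.79267016e+02 1.37181981e-01 8.70866711e+01]
1839 ((687.4406127929688, -113.10128784179688), (14.507665634155273, 69.50196075439453), 85.26741790771484)
```

View pics/w2.png

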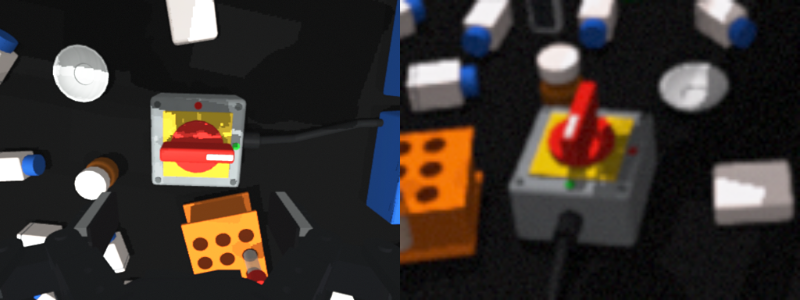

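The handle is still on: bar yaw is unchanged and the fingers shut to 0.3 mm. I'll rotate back, shut the fingers in the air and see where the tips really lie.

```bash
python3 -m inch '[0,0,0,0,0,-8.5,255, 0,0,0,0,0,-8.5,255, 0,0,0,0,0,-8.5,255, 0,0,0,0,0,-8.5,255, 0,0,0,0,0,-8.5,255, 0,0,0,0,0,-8.5,255, 0,0,0,0,0,-8.5,255, 0,0,0,0,0,-8.5,255, 0,0,0,0,0,-8.5,255, 0,0,0,0,0,-8.5,255]'
python3 - <<'E'
from h import *
s=r.sense();cm=cam('wrist'); I,D=r.snapshot('wrist');J,D2=r.snapshot('scene');print(s['tool_pos'],s['tcp_rot'],s['finger_gap'])
def proj(cm,p):
    c,Rm,o=cm;q=Rm.T@(np.array(p)-o);f=192/np.tan(np.radians(c['fovy']/2));return c['cx']-f*q[0]/q[2],c['cy']+f*q[1]/q[2]
print('wrist',proj(cm,s['tool_pos']),'scene',proj(cam('scene'),s['tool_pos']))
u,v=map(int,proj(cam('scene'),s['tool_pos'])); 
C=cv2.resize(J[v-50:v+50,u-60:u+60].copy(),(480,384),interpolation=2); cv2.drawMarker(C,(240,192),(0,255,0))
uu,vv=map(int,proj(cm,s['tool_pos']));K=I.copy();cv2.drawMarker(K,(uu,vv),(0,255,0))
save('w3',cv2.resize(np.hstack([K,C]),(800,310)))
E
```

```text
time: 6.3
tool_pos: [687.7, -110.7, 157.3]
tcp_rot: [180.0, -0.0, 1.7]
ft_force: [0.5, -0.4, 0.3]
finger_gap: 0.2
[ 687.65517588 -110.66093914  157.28941679] [ 1.79993771e+02 -2.44055397e-02  1.73484049e+00] 0.1617706040259174
wrist (np.float64(245.1446216363113), np.float64(228.53872700659548)) scene (np.float64(179.7794734546941), np.float64(215.90010496263272))
```

View pics/w3.png

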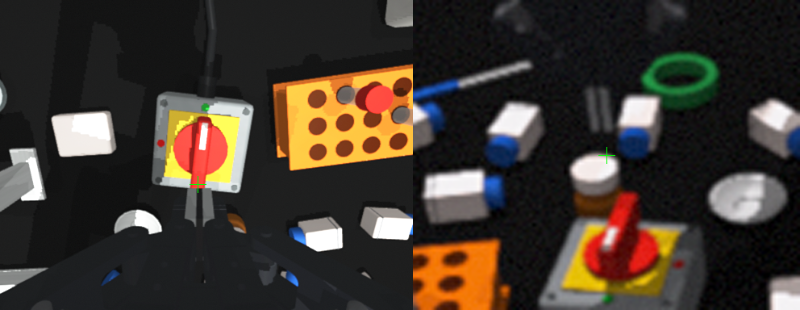

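```bash
python3 - <<'E'
from h import *
s=r.sense();cm=cam('wrist'); I,D=r.snapshot('wrist');c=r.get_calibration('wrist');print(s['tool_pos'],s['finger_gap'],s['joint_pos'].round(1),s['tcp_rot'].round(2))
T=np.array(c['tool_from_camera']);P=cloud((c,T[:3,:3],T[:3,3]),D)
for u in range(225,275,6):
    print(u,[tuple(P[v,u].round(0).astype(int)) for v in range(225,330,12)])
E
```

```text
[ 687.65453119 -110.6699786   157.30247164] 0.04071922430189062 [-13.4  23.6  71.    0.   85.3  74.7] [ 1.7999e+02 -2.0000e-02  1.9400e+00]
225 [(np.int64(-39), np.int64(-18), np.int64(101)), (np.int64(-77), np.int64(-23), np.int64(158)), (np.int64(7), np.int64(-9), np.int64(-40)), (np.int64(7), np.int64(-8), np.int64(-51)), (np.int64(14), np.int64(-7), np.int64(-71)), (np.int64(13), np.int64(-6), np.int64(-77)), (np.int64(12), np.int64(-6), np.int64(-83)), (np.int64(17), np.int64(-5), np.int64(-95)), (np.int64(17), np.int64(-5), np.int64(-99))]
231 [(np.int64(-40), np.int64(-13), np.int64(102)), (np.int64(-76), np.int64(-16), np.int64(156)), (np.int64(11), np.int64(-6), np.int64(-48)), (np.int64(12), np.int64(-5), np.int64(-58)), (np.int64(12), np.int64(-5), np.int64(-69)), (np.int64(13), np.int64(-4), np.int64(-76)), (np.int64(13), np.int64(-4), np.int64(-83)), (np.int64(18), np.int64(-3), np.int64(-96)), (np.int64(14), np.int64(-3), np.int64(-96))]
237 [(np.int64(-24), np.int64(-7), np.int64(63)), (np.int64(11), np.int64(-3), np.int64(-36)), (np.int64(12), np.int64(-3), np.int64(-
[... 1994 characters left out ...]
 np.int64(10), np.int64(-40)), (np.int64(8), np.int64(9), np.int64(-51)), (np.int64(14), np.int64(8), np.int64(-71)), (np.int64(11), np.int64(8), np.int64(-74)), (np.int64(13), np.int64(7), np.int64(-83)), (np.int64(18), np.int64(6), np.int64(-96)), (np.int64(17), np.int64(6), np.int64(-100))]
273 [(np.int64(-38), np.int64(24), np.int64(98)), (np.int64(-77), np.int64(29), np.int64(158)), (np.int64(7), np.int64(12), np.int64(-39)), (np.int64(7), np.int64(12), np.int64(-51)), (np.int64(14), np.int64(10), np.int64(-71)), (np.int64(13), np.int64(9), np.int64(-77)), (np.int64(12), np.int64(9), np.int64(-82)), (np.int64(18), np.int64(8), np.int64(-96)), (np.int64(17), np.int64(8), np.int64(-100))]
```

```bash
python3 - <<'E'
from h import *
print(r.grip_point_offset,[a for a in dir(r) if a[0]!='_'])
I,D=r.snapshot('wrist');c=r.get_calibration('wrist')
T=np.array(c['tool_from_camera']);P=cloud((c,T[:3,:3],T[:3,3]),D)
for u in (240,252,258):
    print(u,[(v,*map(int,P[v,u].round(0))) for v in range(222,240,2)])
E
```

```text
18.700000000000003 ['PlanningError', 'get_calibration', 'grip_point_offset', 'hand_in', 'sense', 'snapshot']
240 [(222, -21, -4, 62), (224, -23, -4, 62), (226, -24, -4, 61), (228, -25, -4, 61), (230, -27, -4, 61), (232, -29, -4, 61), (234, 11, -2, -33), (236, 12, -2, -36), (238, 11, -2, -37)]
252 [(222, -21, 5, 62), (224, -22, 5, 61), (226, -23, 5, 60), (228, -26, 5, 62), (230, -28, 5, 62), (232, -29, 5, 62), (234, 12, 3, -34), (236, 12, 3, -36), (238, 11, 3, -37)]
258 [(222, -35, 11, 97), (224, -38, 11, 99), (226, -41, 11, 102), (228, -43, 11, 102), (230, -44, 11, 101), (232, -46, 11, 101), (234, 11, 6, -33), (236, 12, 6, -36), (238, 12, 6, -38)]
```

```bash
python3 - <<'E'
from h import *
s=r.sense();p=s['tool_pos'];print(p)
for n in('scene','top'):
    I,D=r.snapshot(n);P=cloud(cam(n),D)
    m=(np.hypot(P[...,0]-p[0],P[...,1]-p[1])<35)&(P[...,2]>110)&(P[...,2]<330)
    z=P[m]; print(n,len(z)); 
    if len(z): o=np.argsort(z[:,2])[:400:20]; print(z[o].round(0).tolist())
E
```

```text
[ 687.58660352 -110.6433014   157.2727485 ]
scene 1144
[[696.0, -105.0, 188.0], [698.0, -115.0, 194.0], [696.0, -117.0, 199.0], [690.0, -101.0, 202.0], [696.0, -110.0, 207.0], [693.0, -106.0, 210.0], [696.0, -101.0, 214.0], [697.0, -106.0, 218.0], [699.0, -110.0, 221.0], [698.0, -122.0, 226.0], [699.0, -115.0, 229.0], [699.0, -136.0, 231.0], [697.0, -83.0, 233.0], [701.0, -142.0, 235.0], [680.0, -116.0, 237.0], [701.0, -135.0, 238.0], [699.0, -85.0, 239.0], [678.0, -116.0, 241.0], [699.0, -84.0, 242.0], [700.0, -99.0, 242.0]]
top 71
[[678.0, -104.0, 189.0], [678.0, -109.0, 220.0], [682.0, -86.0, 240.0], [687.0, -76.0, 253.0]]
```

Both cameras agree: the real finger tips lie about 31 mm behind the reported TCP (z 188 against 157), so I'll allow for that offset from here on. Retrying the handle with the reported TCP at z ≈ 45.

```bash
python3 -m inch '[0,-0.0015,0,0,0,-6.9,0, 0,0,0,0,0,0,0, 0,0,0,0,0,0,0, 0,0,0,0,0,0,0, 0,0,-0.045,0,0,0,0, 0,0,-0.04,0,0,0,0, 0,0,-0.027,0,0,0,0, 0,0,0,0,0,0,255, 0,0,0,0,0,0,255, 0,0,0,0,0,0,255]' 50
python3 -m inch '[0,0,0,0,0,0,255, 0,0,0,0,0,0,255, 0,0,0,0,0,0,255, 0,0,0,0,0,0,255]'
```

```text
time: 7.6
tool_pos: [689.4, -112.6, 48.2]
tcp_rot: [180.0, -0.2, -4.8]
ft_force: [0.0, -0.1, 0.0]
finger_gap: 44.0
time: 8.0
tool_pos: [689.0, -112.2, 47.7]
tcp_rot: [180.0, -0.2, -4.8]
ft_force: [-1.0, 0.8, 6.5]
finger_gap: 13.1
```

```bash
python3 -m inch '[0,0,0,0,0,4,255, 0,0,0,0,0,8.2,255, 0,0,0,0,0,8.2,255, 0,0,0,0,0,8.2,255, 0,0,0,0,0,8.2,255, 0,0,0,0,0,8.2,255, 0,0,0,0,0,8.2,255, 0,0,0,0,0,8.2,255, 0,0,0,0,0,8.2,255, 0,0,0,0,0,8.2,255]'
python3 -m inch '[0,0,0,0,0,8.2,255, 0,0,0,0,0,4,255, 0,0,0,0,0,0,255, 0,0,0,0,0,0,255]'
```

```text
time: 9.0
tool_pos: [687.6, -110.3, 47.6]
tcp_rot: [-180.0, -0.1, 73.4]
ft_force: [-8.3, 8.1, 13.2]
finger_gap: 12.9
time: 9.4
tool_pos: [687.3, -110.2, 47.7]
tcp_rot: [-180.0, -0.1, 85.3]
ft_force: [-10.4, 8.7, 13.2]
finger_gap: 12.8
```

```bash
python3 -m inch '[0,0,0,0,0,0,0, 0,0,0,0,0,0,0, 0,0,0,0,0,0,0, 0,0,0.03,0,0,0,0, 0,0,0.045,0,0,0,0, 0,0,0.03,0,0,8.5,0, -0.025,-0.003,0,0,0,8.5,0, -0.025,-0.003,0,0,0,8.5,0, -0.025,-0.003,0,0,0,8.5,60, -0.025,-0.003,0,0,0,8.5,90]' 40
python3 -m inch '[-0.025,-0.003,0,0,0,8.5,90, -0.025,-0.003,0,0,0,8.5,90, -0.025,-0.003,0,0,0,8.5,90, -0.025,-0.003,0,0,0,8.5,90, -0.025,-0.003,0,0,0,8.5,90, -0.008,-0.003,0,0,0,8.5,90, 0,0,0,0,0,0,90]'
cat > w.py <<'E'
from h import *
import sys
def look(name=None):
    s=r.sense(); cm=cam('wrist'); I,D=r.snapshot('wrist'); P=cloud(cm,D)
    hsv=cv2.cvtColor(I,cv2.COLOR_RGB2HSV)
    blue=(hsv[...,0]>100)&(hsv[...,0]<130)&(hsv[...,1]>110)&(hsv[...,2]>60)&(P[...,2]>10)&(P[...,2]<40)
    whi=(hsv[...,1]<70)&(hsv[...,2]>120)&(P[...,2]>23)&(P[...,2]<38)
    out=[]
    k,l,st,c=cv2.connectedComponentsWithStats(whi.astype('uint8'))
    for i in range(1,k):
        if st[i][4]<250: continue
        q=P[l==i][:,:2].astype('float32'); (cx,cy),(w,h),a=cv2.minAreaRect(q)
        if not(20<min(w,h)<38 and 34<max(w,h)<56): continue
        if w<h:a+=90
        ct=np.array([cx,cy]); b=P[blue][:,:2]; b=b[np.hypot(*(b-ct).T)<48]
        if len(b)<10: continue
        d=np.median(b,0)-ct; ax=np.array([np.cos(np.radians(a)),np.sin(np.radians(a))])
        if ax@d<0: ax=-ax
        # centre: body incl. foot 46 long -> middle 7 mm towards the cap
        out.append((ct+7*ax,np.degrees(np.arctan2(ax[1],ax[0])),(round(w),round(h)),len(b)))
    if name: save(name,I)
    return s,out
if __name__=='__main__':
    s,o=look(sys.argv[1] if len(sys.argv)>1 else None)
    print('t',s['time'],s['tool_pos'].round(1),s['tcp_rot'].round(1),s['finger_gap'].round(1),s['ft_force'].round(2))
    for x in o: print(x[0].round(1),'yaw',x[1].round(1),'psi',((x[1]+180+180)%360-180).round(1),x[2],x[3])
E
python3 w.py w4; python3 - <<'E'
from h import *
cm=cam('wrist');I,D=r.snapshot('wrist');P=cloud(cm,D)
m=(P[...,2]>90)&(P[...,2]<102)&(np.hypot(P[...,0]-688,P[...,1]+111)<50);q=P[m];print('bar',len(q),cv2.minAreaRect(q[:,:2].astype('float32')) if len(q) else 0)
E
```

```text
time: 10.4
tool_pos: [586.6, -124.5, 150.1]
tcp_rot: [180.0, 0.0, 128.0]
ft_force: [-0.1, -0.9, 0.1]
finger_gap: 59.0
time: 11.1
tool_pos: [453.8, -142.7, 150.4]
tcp_rot: [-180.0, 0.0, 178.8]
ft_force: [0.7, -0.0, 0.5]
finger_gap: 55.2
bar 0 0Traceback (most recent call last):
  File "w.py", line 25, in <module>
    print('t',s['time'],s['tool_pos'].round(1),s['tcp_rot'].round(1),s['finger_gap'].round(1),s['ft_force'].round(2))
                                                                     ^^^^^^^^^^^^^^^^^^^^^
AttributeError: 'float' object has no attribute 'round'
```

View pics/w4.png

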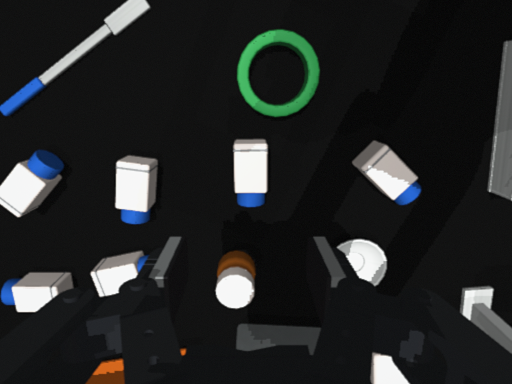

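Wrist view from above F: F at (251,170), E at (387,170), C at (136,190), D at (30,183) and part of B and A. The isolator is out of view, so I'll check it with the top camera.

```bash
sed -i "s/s\['finger_gap'\].round(1)/round(s['finger_gap'],1)/" w.py; python3 w.py; python3 - <<'E'
from h import *
I,D=r.snapshot('top');cm=cam('top');P=cloud(cm,D)
m=(P[...,2]>88)&(P[...,2]<104)&(np.hypot(P[...,0]-688,P[...,1]+111)<50);q=P[m];print('bar',len(q),cv2.minAreaRect(q[:,:2].astype('float32')))
E
```

```text
t 11.2 [ 454.9 -142.4  150.5] [-1.800e+02  1.000e-01  1.784e+02] 55.2 [-0.33 -0.16 -0.23]
[ 455.  -141.4] yaw -2.1 psi 177.9 (29, 46) 349
[460.6  -9. ] yaw 46.8 psi -133.2 (49, 30) 318
[ 469.7 -251.4] yaw -9.1 psi 170.9 (31, 46) 339
[ 459.3 -350.3] yaw 134.8 psi -45.2 (30, 46) 660
[ 557.6 -271. ] yaw 103.2 psi -76.8 (30, 47) 83
[ 579.2 -369.6] yaw -92.3 psi 87.7 (46, 31) 285
bar 95 ((687.65869140625, -110.56802368164062), (70.26222229003906, 14.380204200744629), 86.22643280029297)
```

Isolator is off (bar along 86°). Picking F.

```bash
python3 -m inch '[0,0.001,-0.045,0,0,0,90, 0,0,-0.045,0,0,0,90, 0,0,-0.045,0,0,0,90, 0,0,-0.035,0,0,0,90, 0,0,0,0,0,0,255, 0,0,0,0,0,0,255, 0,0,0,0,0,0,255, 0,0,0,0,0,0,255, 0,0,0,0,0,0,255]' 40
python3 -m inch '[0,0,0.04,0,0,0,255, 0,0,0.05,0,0,0,255, 0,0,0.03,0,0,0,255, 0,0,0,0,0,0,255, 0,0,0,0,0,0,255]'
cat > f.py <<'E'
from h import *
fs=[]
for i in range(8): fs.append(r.sense()['ft_force'][2]); r.snapshot('wrist')
s=r.sense();print('t',s['time'],'Fz mean',np.mean(fs).round(2),np.std(fs).round(2),'gap',round(s['finger_gap'],1),s['tool_pos'].round(1))
E
python3 f.py
```

```text
time: 12.2
tool_pos: [456.0, -141.8, -18.0]
tcp_rot: [-179.9, 0.2, 178.7]
ft_force: [0.5, 0.3, -1.7]
finger_gap: 29.0
time: 12.7
tool_pos: [455.4, -141.5, 101.6]
tcp_rot: [-179.9, 0.2, 178.7]
ft_force: [-0.4, -0.4, -2.9]
finger_gap: 29.3
t 13.1 Fz mean -2.17 0.64 gap 28.9 [ 453.9 -140.9   99.3]
```

Full (about 2.2 N). Carrying it to a viewpoint over the chute.

```bash
python3 -m inch '[0,0,0.05,0,0,-8,255, 0,0,0.05,0,0,-8,255, 0,0,0.05,0,0,-8,255, 0.019,0.03,0,0,0,-8,255, 0.019,0.03,0,0,0,-8,255, 0.019,0.03,0,0,0,-8,255, 0.019,0.03,0,0,0,-8,255, 0.019,0.03,0,0,0,-8,255, 0.019,0.03,0,0,0,-8,255, 0.019,0.03,0,0,0,-8,255]'
python3 -m inch '[0.019,0.03,0,0,0,-4.9,255, 0.019,0.03,0,0,0,0,255, 0,0,0,0,0,0,255, 0,0,0,0,0,0,255]'
python3 - <<'E'
from h import *
s=r.sense();print(s['time'],s['tool_pos'],s['tcp_rot'],s['finger_gap'])
cm=cam('wrist');I,D=r.snapshot('wrist');P=cloud(cm,D);save('w5',I);np.savez('w5.npz',I=I,P=P)
o=np.array([610.8,346.8]);u=np.array([.0668,-.9978]);v=np.array([.9978,.0668])
S=(P[...,:2]-o)@u; L=(P[...,:2]-o)@v
for s0 in (120,150,180,200,220,240,255,265):
    m=(abs(S-s0)<4)&(abs(L)<40)&(P[...,2]>40)&(P[...,2]<210)
    l=L[m];z=P[m][:,2]-50-s0*np.tan(np.radians(22))
    if m.sum()<20: print(s0,m.sum());continue
    k=(z>-15)&(z<28);l=l[k];z=z[k]
    print(s0,k.sum(),'L range',l.min().round(1),l.max().round(1),[ (b,np.round(np.median(z[abs(l-b)<2.5]),1) if (abs(l-b)<2.5).any() else None) for b in range(-30,36,5)])
E
```

```text
time: 14.1
tool_pos: [588.0, 70.3, 249.6]
tcp_rot: [-180.0, -0.0, 98.4]
ft_force: [0.0, -1.5, -1.6]
finger_gap: 28.7
time: 14.5
tool_pos: [625.3, 129.5, 248.9]
tcp_rot: [-179.9, 0.0, 93.9]
ft_force: [-0.2, -0.4, -1.4]
finger_gap: 29.5
14.5 [625.28090001 129.50358134 248.85410497] [-1.79879733e+02  2.31093885e-02  9.38966906e+01] 29.52363603719711
120 622 L range -26.7 31.5 [(-30, None), (-25, np.float64(14.4)), (-20, np.float64(9.3)), (-15, np.float64(-0.8)), (-10, np.float64(-0.6)), (-5, np.float64(-0.9)), (0, np.float64(-0.9)), (5, np.float64(-1.1)), (10, np.float64(-0.7)), (15, np.float64(-0.6)), (20, np.float64(-0.5)), (25, np.float64(10.0)), (30, np.float64(14.8)), (35, None)]
150 697 L range -27.3 32.1 [(-30, None), (-25, np.float64(14.4)), (-20, np.float64(9.5)), (-15, np.float64(-0.6)), (-10, np.float64(-0.9)), (-5, np.float64(-0.6)), (0, np.float64(-0.6)), (5, np.float64(-0.7)), (10, np.float64(-1.1)), (15, np.float64(-0.6)), (20, np.float64(-0.3)), (25, np.float64(9.8)), (30, np.float64(14.6)), (35, None)]
180 693 L range -26.9 31.9 [(-30, None), (-25, np.float64(14.6)), (-
[... 273 characters left out ...]
200 687 L range -26.6 31.5 [(-30, None), (-25, np.float64(14.3)), (-20, np.float64(9.6)), (-15, np.float64(-0.6)), (-10, np.float64(-0.7)), (-5, np.float64(-0.7)), (0, np.float64(-0.8)), (5, np.float64(-0.8)), (10, np.float64(-0.8)), (15, np.float64(-0.7)), (20, np.float64(-0.4)), (25, np.float64(9.7)), (30, np.float64(14.2)), (35, None)]
220 707 L range -27.3 32.2 [(-30, None), (-25, np.float64(14.7)), (-20, np.float64(9.7)), (-15, np.float64(-0.5)), (-10, np.float64(-0.6)), (-5, np.float64(-0.6)), (0, np.float64(-0.7)), (5, np.float64(-0.8)), (10, np.float64(-0.8)), (15, np.float64(-0.6)), (20, np.float64(-0.7)), (25, np.float64(9.9)), (30, np.float64(14.9)), (35, None)]
240 15
255 9
265 0
```

View pics/w5.png

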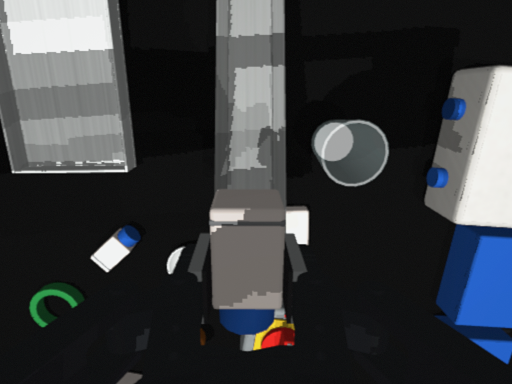

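Chute and tray at the top left, and the cartridge held straight with its cap at (246,318), pointing uphill. The chute centreline is 2.4 mm farther in x than estimated; floor height agrees within 1 mm. Tilting and approaching.

```bash
python3 -m inch '[0.001,0.008,-0.015,-7.32,-0.49,0,255, 0,0.008,-0.017,-7.32,-0.49,0,255, 0,0.009,-0.017,-7.32,-0.49,0,255, 0,0,0,0,0,0,255, 0,0,0,0,0,0,255]'; python3 - <<'E'
from h import *
s=r.sense();A=R.from_euler('xyz',s['tcp_rot'],degrees=True).as_matrix();n=np.array([-.025,.374,.927]);t=np.array([628.1,124.5,126])
print(s['tool_pos'],(t-s['tool_pos']).round(1),'tilt err vs -n',A[:,2]+n,'x axis',A[:,0],s['finger_gap'],s['ft_force'])
E
```

```text
time: 15.05
tool_pos: [625.5, 154.0, 199.7]
tcp_rot: [-179.8, 22.0, 94.0]
ft_force: [0.4, -0.7, -0.9]
finger_gap: 29.2
[625.47529631 154.03989516 199.72623457] [  2.6 -29.5 -73.7] tilt err vs -n [-2.20722551e-03 -1.44007799e-04 -9.04760914e-05] x axis [-0.06390794  0.92488947 -0.37482695] 29.16335577022167 [ 0.36344021 -0.68365434 -0.93692179]
```

```bash
python3 -m inch '[0.001,-0.014,-0.034,0,0,0,255, 0.001,-0.010,-0.025,0,0,0,255, 0.001,-0.0055,-0.015,0,0,0,255, 0,0,0,0,0,0,255, 0,0,0,0,0,0,255]'; python3 -m inch '[0,0,0,0,0,0,100, 0,0,0,0,0,0,100, 0,0,0,0,0,0,100, -0.001,0.015,0.037,0,0,0,100, -0.001,0.015,0.037,0,0,0,100, 0,0,0,0,0,0,100]'
python3 - <<'E'
from h import *
s=r.sense();cm=cam('wrist');I,D=r.snapshot('wrist');T,DT=r.snapshot('top');J,_=r.snapshot('scene')
save('p1',cv2.resize(np.hstack([I,cv2.resize(J[160:280,230:390],(512,384))]),(800,300)))
E
```

```text
time: 15.55
tool_pos: [630.3, 123.6, 128.9]
tcp_rot: [179.9, 22.0, 93.7]
ft_force: [-0.1, 0.7, -2.4]
finger_gap: 29.1
time: 16.15
tool_pos: [630.5, 157.5, 209.0]
tcp_rot: [179.3, 21.8, 93.7]
ft_force: [0.6, -0.3, 0.5]
finger_gap: 52.1
```

View pics/p1.png

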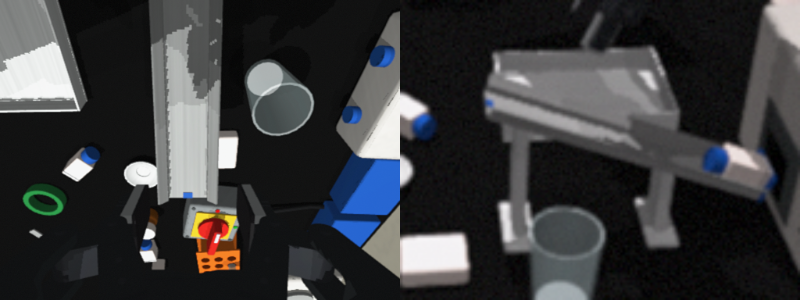

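The cartridge sits at the stop with its cap uphill. On to E.

```bash
python3 -m inch '[0,0,0,7.3,0.5,0,100, 0,0,0,7.3,0.5,0,100, 0,0,0,7.3,0.5,0,95, -0.0106,-0.0104,-0.0037,0,0,8.32,90, -0.0106,-0.0104,-0.0037,0,0,8.32,90, -0.0106,-0.0104,-0.0037,0,0,8.32,90, -0.0106,-0.0104,-0.0037,0,0,8.32,90, -0.0106,-0.0104,-0.0037,0,0,8.32,90, -0.0106,-0.0104,-0.0037,0,0,8.32,90, -0.0106,-0.0104,-0.0037,0,0,8.32,90]' && python3 -m inch '[-0.0106,-0.0104,-0.0037,0,0,8.32,90, -0.0106,-0.0104,-0.0037,0,0,8.32,90, -0.0106,-0.0104,-0.0037,0,0,8.32,90, -0.0106,-0.0104,-0.0037,0,0,8.32,90, -0.0106,-0.0104,-0.0037,0,0,8.32,90, -0.0106,-0.0104,-0.0037,0,0,8.32,90, -0.0106,-0.0104,-0.0037,0,0,8.32,90, -0.0106,-0.0104,-0.0037,0,0,8.32,90, -0.0106,-0.0104,-0.0037,0,0,8.32,90, 0,0,0,0,0,0,90]' && python3 w.py
```

```text
time: 17.3
tool_pos: [551.7, 80.7, 173.2]
tcp_rot: [-179.9, -0.1, 152.4]
ft_force: [-0.0, -0.3, -0.6]
finger_gap: 55.4
time: 18.3
tool_pos: [455.6, -12.9, 139.8]
tcp_rot: [179.9, -0.1, -133.0]
ft_force: [-0.4, 0.2, -0.1]
finger_gap: 55.0
t 18.3 [455.6 -12.9 139.8] [ 1.799e+02 -1.000e-01 -1.330e+02] 55.0 [-0.43  0.19 -0.14]
[459.4  -9.6] yaw 46.4 psi -133.6 (46, 29) 355
```

```bash
python3 -m inch '[0.004,0.003,-0.045,0,0,0,90, 0,0,-0.045,0,0,0,90, 0,0,-0.04,0,0,0,90, 0,0,-0.03,0,0,0,90, 0,0,0,0,0,0,255, 0,0,0,0,0,0,255, 0,0,0,0,0,0,255, 0,0,0,0,0,0,255, 0,0,0,0,0,0,255]' 40 && python3 -m inch '[0,0,0.04,0,0,0,255, 0,0,0.05,0,0,0,255, 0,0,0.03,0,0,0,255, 0,0,0,0,0,0,255, 0,0,0,0,0,0,255]' && python3 f.py
```

```text
time: 19.25
tool_pos: [463.2, -9.2, -16.5]
tcp_rot: [-179.8, 0.1, -133.1]
ft_force: [1.0, 1.2, -1.6]
finger_gap: 28.9
time: 19.75
tool_pos: [462.9, -9.2, 103.3]
tcp_rot: [-179.8, 0.2, -133.1]
ft_force: [-0.2, 0.6, -2.3]
finger_gap: 29.8
t 20.15 Fz mean -2.04 0.49 gap 28.8 [461.2  -8.9 101.1]
```

Full (2.0 N). To the chute.

```bash
python3 -m inch '[0,0,0.04,0,0,-8.3,255, 0,0,0.04,0,0,-8.3,255, 0,0,0.04,0,0,-8.3,255, 0.0128,0.0125,0,0,0,-8.3,255, 0.0128,0.0125,0,0,0,-8.3,255, 0.0128,0.0125,0,0,0,-8.3,255, 0.0128,0.0125,0,0,0,-8.3,255, 0.0128,0.0125,0,0,0,-8.3,255, 0.0128,0.0125,0,0,0,-8.3,255, 0.0128,0.0125,0,0,0,-8.3,255]' && python3 -m inch '[0.0128,0.0125,0,0,0,-8.3,255, 0.0128,0.0125,0,0,0,-8.3,255, 0.0128,0.0125,0,0,0,-8.3,255, 0.0128,0.0125,0,0,0,-8.3,255, 0.0128,0.0125,0,0,0,-8.3,255, 0.0128,0.0125,0,0,0,-8.3,255, 0,0,-0.007,-7.32,-0.49,0,255, 0,0,-0.007,-7.32,-0.49,0,255, 0,0,-0.007,-7.32,-0.49,0,255, 0,0,0,0,0,0,255]'
cat > c.py <<'E'
from h import *
s=r.sense();A=R.from_euler('xyz',s['tcp_rot'],degrees=True).as_matrix();n=np.array([-.025,.374,.927]);t=np.array([629,124.,127.])
print(s['time'],s['tool_pos'].round(1),'to go',(t-s['tool_pos']).round(1),'err',(A[:,2]+n).round(3),'x',A[:,0].round(3),round(s['finger_gap'],1),s['ft_force'][2])
c=r.get_calibration('wrist');I,D=r.snapshot('wrist');T=np.array(c['tool_from_camera']);P=cloud((c,T[:3,:3],T[:3,3]),D)
hsv=cv2.cvtColor(I,cv2.COLOR_RGB2HSV)
near=(abs(P[...,1])<26)&(P[...,2]<-10)&(P[...,2]>-75)&(abs(P[...,0])<55)
b=near&(hsv[...,0]>100)&(hsv[...,0]<130)&(hsv[...,1]>90); w=near&(hsv[...,1]<70)&(hsv[...,2]>60)
for k,m in(('cap',b),('body',w)): print(k,m.sum(),np.median(P[m],0).round(1) if m.any() else '')
q=P[w]; print('body rect tool xy',cv2.minAreaRect(q[:,:2].astype('float32')) if len(q)>20 else '', np.percentile(q[:,0],[2,98]).round(1) if len(q) else '', np.percentile(q[:,2],[2,50,98]).round(1) if len(q) else '')
E
python3 c.py
```

```text
time: 21.15
tool_pos: [551.8, 79.0, 221.3]
tcp_rot: [-179.9, 0.0, 143.6]
ft_force: [0.6, -1.1, -1.4]
finger_gap: 28.8
time: 22.15
tool_pos: [625.9, 156.5, 196.2]
tcp_rot: [-179.4, 22.3, 94.6]
ft_force: [-1.1, 1.6, -2.3]
finger_gap: 28.9
22.15 [625.9 156.5 196.2] to go [  3.1 -32.5 -69.2] err [-0.005 -0.005  0.002] x [-0.074  0.922 -0.38 ] 28.9 -2.2761060349928535
cap 1197 [-23.7   0.  -45.1]
body 9346 [ 10.4   0.5 -47.9]
body rect tool xy ((7.234354019165039, -2.2026939392089844), (46.93352508544922, 46.94807434082031), 1.741917371749878) [-13.6  30.1] [-64.7 -47.9 -25.7]
```

```bash
python3 -m inch '[0.001,-0.014,-0.03,0,0,-0.4,255, 0.001,-0.011,-0.025,0,0,0,255, 0.001,-0.007,-0.013,0,0,0,255, 0,0,0,0,0,0,255, 0,0,0,0,0,0,255, 0,0,0,0,0,0,100, 0,0,0,0,0,0,100, 0,0,0,0,0,0,100]' && python3 -m inch '[-0.001,0.015,0.037,0,0,0,100, -0.001,0.015,0.037,0,0,0,100, 0,0,0,0,0,0,100]'
cat > ch.py <<'E'
from h import *
# cartridges in chute from scene + top depth: height above floor along the slope
o=np.array([613.2,346.9]);u=np.array([.0668,-.9978]);v=np.array([.9978,.0668]);t=np.tan(np.radians(22));cs=np.cos(np.radians(22))
for nme in('top',):
    I,D=r.snapshot(nme);P=cloud(cam(nme),D);S=(P[...,:2]-o)@u;L=(P[...,:2]-o)@v
    H=(P[...,2]-50-S*t)*cs; X=S/cs+H*np.sin(np.radians(22))*1.0
    hsv=cv2.cvtColor(I,cv2.COLOR_RGB2HSV);bl=(hsv[...,0]>100)&(hsv[...,0]<130)&(hsv[...,1]>110)
    for x0 in range(-10,270,10):
        m=(abs(X-x0)<5)&(abs(L)<14)&(H>-10)&(H<60)
        print(x0,m.sum(),np.median(H[m]).round(0) if m.any() else '', 'B' if bl[m].sum()>m.sum()/2 else '',end=' | ')
print()
s=r.sense();print(s['time'],s['tool_pos'].round(1),s['tcp_rot'].round(1))
E
python3 ch.py
```

```text
time: 23.0
tool_pos: [632.1, 122.1, 134.6]
tcp_rot: [-180.0, 22.0, 93.7]
ft_force: [0.4, 0.1, -0.4]
finger_gap: 51.9
time: 23.3
tool_pos: [632.3, 154.5, 214.8]
tcp_rot: [179.5, 21.9, 93.6]
ft_force: [0.1, -0.3, -1.0]
finger_gap: 51.9
-10 0   | 0 0   | 10 0   | 20 0   | 30 0   | 40 0   | 50 0   | 60 0   | 70 0   | 80 0   | 90 9 29.0  | 100 26 29.0  | 110 11 26.0  | 120 6 0.0  | 130 5 0.0  | 140 3 -3.0  | 150 4 -2.0  | 160 3 -2.0  | 170 12 1.0  | 180 14 -2.0  | 190 17 0.0  | 200 29 -0.0  | 210 23 -0.0  | 220 22 -1.0  | 230 24 -1.0  | 240 26 -1.0  | 250 24 -1.0  | 260 24 -0.0  | 
23.35 [631.5 153.5 211.9] [179.7  21.9  93.7]
```

Second at its place (its end is at about 120 mm). Next C.

```bash
python3 -m inch '[0,0,0,7.3,0.5,0,100, 0,0,0,7.3,0.5,0,100, 0,0,0,7.3,0.5,0,95, -0.0162,-0.0405,0,0,0,7.73,90, -0.0162,-0.0405,-0.005,0,0,7.73,90, -0.0162,-0.0405,-0.01,0,0,7.73,90, -0.0162,-0.0405,-0.01,0,0,7.73,90, -0.0162,-0.0405,-0.01,0,0,7.73,90, -0.0162,-0.0405,-0.01,0,0,7.73,90, -0.0162,-0.0405,-0.01,0,0,7.73,90]' && python3 -m inch '[-0.0162,-0.0405,-0.01,0,0,7.73,90, -0.0162,-0.0405,-0.005,0,0,7.73,90, -0.0162,-0.0405,0,0,0,7.73,90, 0,0,0,0,0,0,90]' && python3 w.py
```

```text
time: 24.35
tool_pos: [514.5, -133.4, 150.9]
tcp_rot: [-179.8, 0.1, 148.2]
ft_force: [0.3, -0.8, 0.5]
finger_gap: 55.4
time: 24.75
tool_pos: [464.6, -257.7, 136.1]
tcp_rot: [-179.7, 0.0, 171.2]
ft_force: [0.1, 0.8, -0.2]
finger_gap: 55.2
t 24.75 [ 464.6 -257.7  136.1] [-179.7    0.   171.2] 55.2 [ 0.09  0.84 -0.2 ]
[ 434.3 -248.5] yaw -10.7 psi 169.3 (30, 46) 437
[ 459.2 -350.4] yaw 135.2 psi -44.8 (30, 47) 584
[ 558.7 -270.7] yaw 101.3 psi -78.7 (31, 47) 407
```

C has been knocked about 35 mm aside. Re-centring, then a second look.

```bash
python3 -m inch '[-0.03,0.009,-0.03,0,0,-1.9,90, 0,0,-0.01,0,0,0,90, 0,0,0,0,0,0,90]' && python3 w.py
```

```text
time: 25.1
tool_pos: [435.6, -242.2, 94.2]
tcp_rot: [-179.9, -0.1, 169.1]
ft_force: [0.7, -0.3, -0.1]
finger_gap: 55.3
t 25.1 [ 435.6 -242.2   94.2] [-1.799e+02 -1.000e-01  1.691e+02] 55.3 [ 0.74 -0.26 -0.13]
[ 433.6 -248.4] yaw -11.1 psi 168.9 (30, 45) 483
[ 459.1 -350.3] yaw 135.2 psi -44.8 (30, 47) 803
[ 558.3 -270.3] yaw 101.9 psi -78.1 (31, 46) 559
```

```bash
python3 -m inch '[-0.002,-0.006,-0.03,0,0,0,90, 0,0,-0.045,0,0,0,90, 0,0,-0.038,0,0,0,90, 0,0,0,0,0,0,90, 0,0,0,0,0,0,255, 0,0,0,0,0,0,255, 0,0,0,0,0,0,255, 0,0,0,0,0,0,255, 0,0,0,0,0,0,255]' 40 && python3 -m inch '[0,0,0.04,0,0,0,255, 0,0,0.05,0,0,0,255, 0,0,0.03,0,0,0,255, 0,0,0,0,0,0,255, 0,0,0,0,0,0,255]' && python3 f.py
```

```text
time: 26.05
tool_pos: [438.0, -252.1, -12.8]
tcp_rot: [-179.7, 0.4, 169.2]
ft_force: [1.9, 1.0, 7.3]
finger_gap: 29.1
time: 26.55
tool_pos: [436.1, -251.2, 105.5]
tcp_rot: [-179.7, 0.3, 169.2]
ft_force: [-0.5, -0.0, -3.3]
finger_gap: 28.8
t 26.95 Fz mean -2.61 0.69 gap 29.1 [ 434.7 -250.1  103. ]
```

Full (third). To the chute.

```bash
python3 -m inch '[0,0,0.04,0,0,0,255, 0,0,0.04,0,0,0,255, 0.0193,0.0404,0.004,0,0,-7.53,255, 0.0193,0.0404,0.004,0,0,-7.53,255, 0.0193,0.0404,0.004,0,0,-7.53,255, 0.0193,0.0404,0.004,0,0,-7.53,255, 0.0193,0.0404,0.004,0,0,-7.53,255, 0.0193,0.0404,0.004,0,0,-7.53,255, 0.0193,0.0404,0.004,0,0,-7.53,255, 0.0193,0.0404,0.004,0,0,-7.53,255]' && python3 -m inch '[0.0193,0.0404,0.004,0,0,-7.53,255, 0.0193,0.0404,0.004,0,0,-7.53,255, 0,0,-0.007,-7.32,-0.49,0,255, 0,0,-0.007,-7.32,-0.49,0,255, 0,0,-0.007,-7.32,-0.49,0,255, 0,0,0,0,0,0,255, 0,0,0,0,0,0,255]' && python3 c.py
```

```text
time: 27.95
tool_pos: [589.8, 74.0, 215.6]
tcp_rot: [-179.7, 0.1, 108.7]
ft_force: [0.8, -0.0, -0.9]
finger_gap: 29.1
time: 28.65
tool_pos: [627.3, 154.0, 201.2]
tcp_rot: [-179.5, 22.1, 94.2]
ft_force: [0.0, -0.3, -1.3]
finger_gap: 29.2
28.65 [627.3 154.  201.2] to go [  1.7 -30.  -74.2] err [-0.006 -0.001  0.   ] x [-0.067  0.924 -0.376] 29.2 -1.3057291466572174
cap 1153 [-19.4  -0.4 -39. ]
body 8823 [ 13.    0.9 -42.1]
body rect tool xy ((8.458467483520508, 0.4525279998779297), (41.96388626098633, 54.50160598754883), 85.09517669677734) [-9.8 34.3] [-64.9 -42.1 -20.2]
```

```bash
python3 f.py; python3 f.py
```

```text
t 29.1 Fz mean -2.12 0.75 gap 29.3 [628.3 152.2 203.6]
t 29.5 Fz mean -2.19 0.58 gap 29.1 [628.  153.  202.9]
```

Full confirmed (2.1–2.2 N). Releasing.

```bash
python3 -m inch '[0.0005,-0.013,-0.032,0,0,0,255, 0.0005,-0.009,-0.025,0,0,0,255, 0,-0.005,-0.014,0,0,0,255, 0,0,0,0,0,0,255, 0,0,0,0,0,0,255, 0,0,0,0,0,0,100, 0,0,0,0,0,0,100, 0,0,0,0,0,0,100]' && python3 -m inch '[-0.001,0.015,0.037,0,0,0,100, -0.001,0.015,0.037,0,0,0,100, 0,0,0,0,0,0,100, 0,0,0,0,0,0,100]' && python3 ch.py
```

```text
time: 30.3
tool_pos: [630.0, 126.5, 133.6]
tcp_rot: [-179.9, 22.1, 93.9]
ft_force: [0.5, 0.5, 0.1]
finger_gap: 52.0
time: 30.7
tool_pos: [628.2, 156.9, 208.3]
tcp_rot: [-180.0, 22.1, 93.9]
ft_force: [-0.4, 0.8, -0.8]
finger_gap: 51.8
-10 0   | 0 0   | 10 0   | 20 0   | 30 0   | 40 0   | 50 0   | 60 0   | 70 0   | 80 2 31.0  | 90 17 30.0  | 100 25 29.0  | 110 11 26.0  | 120 0   | 130 0   | 140 3 30.0  | 150 1 31.0  | 160 4 -2.0  | 170 8 -1.0  | 180 17 0.0  | 190 20 -1.0  | 200 25 -1.0  | 210 24 -1.0  | 220 27 -1.0  | 230 22 -0.0  | 240 23 0.0  | 250 24 -0.0  | 260 22 -0.0  | 
30.75 [627.2 156.2 206.3] [-179.8   22.1   94. ]
```

```bash
python3 -m inch '[0,0,0,7.3,0.5,0,100, 0,0,0,7.3,0.5,0,100, 0,0,0,7.4,0.5,0,95, -0.014,-0.0422,0,0,0,3.42,90, -0.014,-0.0422,0,0,0,3.42,90, -0.014,-0.0422,-0.007,0,0,3.42,90, -0.014,-0.0422,-0.007,0,0,3.42,90, -0.014,-0.0422,-0.007,0,0,3.42,90, -0.014,-0.0422,-0.007,0,0,3.42,90, -0.014,-0.0422,-0.007,0,0,3.42,90]' && python3 -m inch '[-0.014,-0.0422,-0.007,0,0,3.42,90, -0.014,-0.0422,-0.007,0,0,3.42,90, -0.014,-0.0422,-0.007,0,0,3.42,90, -0.014,-0.0422,-0.007,0,0,3.42,90, -0.014,-0.0422,0,0,0,3.42,90, 0,0,0,0,0,0,90, 0,0,0,0,0,0,90]' && python3 w.py && python3 ch.py && python3 - <<'E'
from h import *
J,_=r.snapshot('scene');T,_=r.snapshot('top')
save('p2',np.hstack([cv2.resize(J[160:280,230:390],(400,300)),cv2.resize(T[130:265,150:330],(400,300))]))
E
```

```text
time: 31.75
tool_pos: [527.0, -141.0, 169.0]
tcp_rot: [-179.7, -0.0, 118.0]
ft_force: [0.2, 0.1, 0.3]
finger_gap: 55.4
time: 32.45
tool_pos: [457.5, -350.9, 141.3]
tcp_rot: [-179.8, -0.1, 134.8]
ft_force: [-0.5, 1.6, 0.1]
finger_gap: 55.1
t 32.45 [ 457.5 -350.9  141.3] [-1.798e+02 -1.000e-01  1.348e+02] 55.1 [-0.51  1.65  0.07]
[ 459. -350.] yaw 134.5 psi -45.5 (30, 46) 144
[ 558.  -270.4] yaw 102.1 psi -77.9 (31, 47) 104
-10 21 29.0 B | 0 46 31.0  | 10 26 28.0  | 20 24 29.0  | 30 28 28.0  | 40 32 26.0  | 50 19 25.0  | 60 17 28.0  | 70 14 30.0  | 80 23 28.0  | 90 19 30.0  | 100 23 28.0  | 110 21 27.0  | 120 27 27.0  | 130 27 29.0  | 140 31 27.0  | 150 31 28.0  | 160 33 28.0  | 170 32 23.0  | 180 46 8.0 B | 190 22 0.0  | 200 26 0.0  | 210 23 -0.0  | 220 26 -1.0  | 230 25 -1.0  | 240 21 1.0  | 250 27 1.0  | 260 26 -1.0  | 
32.55 [ 458.7 -349.5  141.9] [-179.8   -0.   135. ]
```

View pics/p2.png

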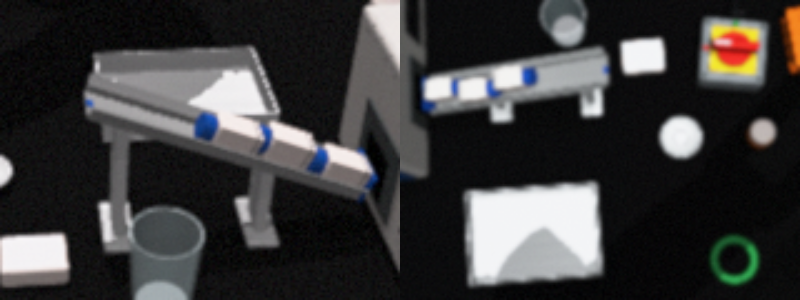

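All three sit in the chute with caps uphill (the last ends at about 180 mm), and the handle points to red. Picking D.

```bash
python3 -m inch '[0,0,-0.045,0,0,0,90, 0,0,-0.045,0,0,0,90, 0,0,-0.04,0,0,0,90, 0,0,-0.029,0,0,0,90, 0,0,0,0,0,0,90, 0,0,0,0,0,0,255, 0,0,0,0,0,0,255, 0,0,0,0,0,0,255, 0,0,0,0,0,0,255, 0,0,0,0,0,0,255]' 30 && python3 -m inch '[0,0,0.04,0,0,0,255, 0,0,0.05,0,0,0,255, 0,0,0.03,0,0,0,255, 0,0,0,0,0,0,255, 0,0,0,0,0,0,255]' && python3 f.py
```

```text
time: 33.65
tool_pos: [460.7, -351.8, -13.5]
tcp_rot: [-179.8, 0.3, 135.0]
ft_force: [-0.3, 0.9, 6.7]
finger_gap: 29.1
time: 34.15
tool_pos: [459.8, -351.3, 105.7]
tcp_rot: [-179.8, 0.3, 135.0]
ft_force: [-0.7, 0.5, -0.1]
finger_gap: 29.4
t 34.55 Fz mean -0.51 0.38 gap 29.0 [ 458.6 -350.1  102.9]
```

Empty (0.5 N). To the tray's left slot.

```bash
python3 -m inch '[-0.0041,0.0433,0.002,0,0,3.54,255, -0.0041,0.0433,0.002,0,0,3.54,255, -0.0041,0.0433,0.002,0,0,3.54,255, -0.0041,0.0433,0.002,0,0,3.54,255, -0.0041,0.0433,0.002,0,0,3.54,255, -0.0041,0.0433,0.002,0,0,3.54,255, -0.0041,0.0433,0.002,0,0,3.54,255, -0.0041,0.0433,0.002,0,0,3.54,255, -0.0041,0.0433,0.002,0,0,3.54,255, -0.0041,0.0433,0.002,0,0,3.54,255]' && python3 -m inch '[-0.0041,0.0433,0.002,0,0,3.54,255, -0.0041,0.0433,0.002,0,0,3.54,255, -0.0041,0.0433,0.002,0,0,3.54,255, -0.0041,0.0433,0.002,0,0,3.54,255, 0,0,0,0,0,0,255, 0,0,0,0,0,0,255]' && python3 - <<'E'
from h import *
s=r.sense();cm=cam('wrist');I,D=r.snapshot('wrist');P=cloud(cm,D);print(s['tool_pos'].round(1),s['tcp_rot'].round(1),s['finger_gap'])
m=(P[...,2]>24)&(P[...,2]<38)&(abs(P[...,0]-407)<110)&(abs(P[...,1]-199)<140);q=P[m][:,:2].astype('float32');print(len(q),cv2.minAreaRect(q))
p=P[m];print(p.min(0),p.max(0))
save('w6',I)
E
```

```text
time: 35.55
tool_pos: [417.6, 84.1, 124.0]
tcp_rot: [-179.8, 0.1, 170.6]
ft_force: [0.6, 0.4, 0.1]
finger_gap: 29.2
time: 36.15
tool_pos: [401.1, 256.4, 131.6]
tcp_rot: [-179.7, 0.0, -175.3]
ft_force: [0.2, -1.3, -1.1]
finger_gap: 29.2
[401.1 256.4 131.6] [-179.7    0.  -175.3] 29.188006262954204
3593 ((405.3511657714844, 193.1831817626953), (140.03729248046875, 200.2650909423828), 4.490579605102539)
[327.90349939  88.10120354  24.00512771] [482.81135803 296.33142578  33.8974084 ]
```

View pics/w6.png

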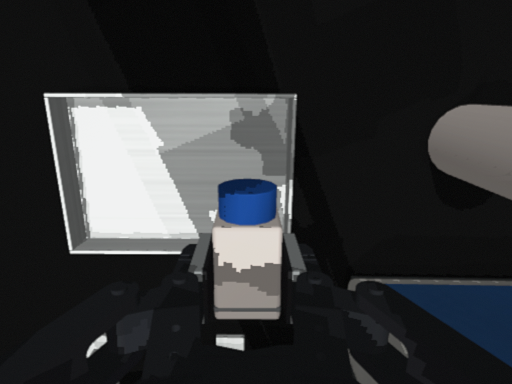

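Tray centre refined to (405,193), size as given. Lowering at 55 mm from the middle.

```bash
python3 -m inch '[0,-0.008,-0.045,0,0,0,255, 0,0,-0.045,0,0,0,255, 0,0,-0.03,0,0,0,255, 0,0,-0.018,0,0,0,255, 0,0,0,0,0,0,255, 0,0,0,0,0,0,140, 0,0,0,0,0,0,140, 0,0,0,0,0,0,140, 0,0,0,0,0,0,140]' && python3 -m inch '[0,0,0.03,0,0,0,140, 0,0,0.045,0,0,0,140, 0,0,0.045,0,0,0,140, 0,0,0.03,0,0,0,140]'
```

```text
time: 37.1
tool_pos: [402.4, 248.0, -5.0]
tcp_rot: [-179.8, 0.2, -175.4]
ft_force: [0.2, 0.2, 0.4]
finger_gap: 38.5
time: 37.5
tool_pos: [402.8, 248.4, 148.1]
tcp_rot: [-179.8, 0.3, -175.4]
ft_force: [1.4, 0.4, 0.0]
finger_gap: 38.4
```

```bash
python3 -m inch '[0.012,-0.0399,0,0,0,-6.35,90, 0.012,-0.0399,0,0,0,-6.35,90, 0.012,-0.0399,0,0,0,-6.35,90, 0.012,-0.0399,0,0,0,-6.35,90, 0.012,-0.0399,0,0,0,-6.35,90, 0.012,-0.0399,0,0,0,-6.35,90, 0.012,-0.0399,0,0,0,-6.35,90, 0.012,-0.0399,0,0,0,-6.35,90, 0.012,-0.0399,0,0,0,-6.35,90, 0.012,-0.0399,0,0,0,-6.35,90]' && python3 -m inch '[0.012,-0.0399,0,0,0,-6.35,90, 0.012,-0.0399,0,0,0,-6.35,90, 0.012,-0.0399,0,0,0,-6.35,90, 0,0,0,0,0,0,90, 0,0,0,0,0,0,90]' && python3 w.py
```

```text
time: 38.5
tool_pos: [522.1, -153.1, 144.5]
tcp_rot: [-179.8, 0.1, 120.8]
ft_force: [1.3, 0.5, -0.0]
finger_gap: 55.2
time: 39.0
tool_pos: [557.5, -271.6, 143.7]
tcp_rot: [-179.7, 0.0, 102.0]
ft_force: [-0.3, -0.4, -0.7]
finger_gap: 55.3
t 39.0 [ 557.5 -271.6  143.7] [-179.7    0.   102. ] 55.3 [-0.27 -0.37 -0.74]
[ 558.6 -270.4] yaw 101.2 psi -78.8 (30, 46) 510
[ 579.8 -370.7] yaw -91.0 psi 89.0 (50, 30) 251
```

```bash
python3 -m inch '[0.0005,0.001,-0.045,0,0,0,90, 0,0,-0.045,0,0,0,90, 0,0,-0.04,0,0,0,90, 0,0,-0.029,0,0,0,90, 0,0,0,0,0,0,90, 0,0,0,0,0,0,255, 0,0,0,0,0,0,255, 0,0,0,0,0,0,255, 0,0,0,0,0,0,255, 0,0,0,0,0,0,255]' 30 && python3 -m inch '[0,0,0.04,0,0,0,255, 0,0,0.05,0,0,0,255, 0,0,0.03,0,0,0,255, 0,0,0,0,0,0,255, 0,0,0,0,0,0,255]' && python3 f.py
```

```text
time: 40.05
tool_pos: [560.2, -270.9, -12.1]
tcp_rot: [-180.0, 0.2, 102.0]
ft_force: [-0.1, 1.2, 8.6]
finger_gap: 29.1
time: 40.55
tool_pos: [559.2, -270.7, 107.1]
tcp_rot: [-179.9, 0.2, 102.0]
ft_force: [-0.6, -0.6, -0.1]
finger_gap: 28.8
t 40.95 Fz mean -0.7 0.63 gap 29.0 [ 557.6 -269.7  103.9]
```

Empty. To the middle slot.

```bash
python3 -m inch '[-0.0127,0.0386,0.002,0,0,6.88,255, -0.0127,0.0386,0.002,0,0,6.88,255, -0.0127,0.0386,0.002,0,0,6.88,255, -0.0127,0.0386,0.002,0,0,6.88,255, -0.0127,0.0386,0.002,0,0,6.88,255, -0.0127,0.0386,0.002,0,0,6.88,255, -0.0127,0.0386,0.002,0,0,6.88,255, -0.0127,0.0386,0.002,0,0,6.88,255, -0.0127,0.0386,0.002,0,0,6.88,255, -0.0127,0.0386,0.002,0,0,6.88,255]' && python3 -m inch '[-0.0127,0.0386,0.002,0,0,6.88,255, -0.0127,0.0386,0.002,0,0,6.88,255, 0,0,0,0,0,0,255, 0,0,0,0,0,0,255, 0,0,0,0,0,0,255]' && python3 c.py && python3 w.py
```

```text
time: 41.95
tool_pos: [430.4, 117.4, 125.0]
tcp_rot: [-179.8, 0.1, 171.1]
ft_force: [0.1, 0.6, 0.0]
finger_gap: 29.0
time: 42.45
tool_pos: [405.9, 192.5, 128.7]
tcp_rot: [-179.7, 0.1, -175.5]
ft_force: [-0.1, -0.9, -0.6]
finger_gap: 29.2
42.45 [405.9 192.5 128.7] to go [223.1 -68.5  -1.7] err [-0.024  0.369 -0.073] x [-0.997 -0.078 -0.001] 29.2 -0.5540696842145304
cap 2374 [ 26.8  -1.  -37.5]
body 7526 [  1.1  -1.  -41.9]
body rect tool xy ((-0.8992729187011719, -2.4638214111328125), (59.67673873901367, 43.96754837036133), 13.230125427246094) [-27.2  16.6] [-64.9 -41.9 -34.2]
t 42.5 [406.  192.2 128.7] [-1.797e+02  1.000e-01 -1.755e+02] 29.2 [-0.12 -0.29 -0.42]
[399.6 244.7] yaw -176.5 psi 3.5 (46, 30) 564
```

```bash
python3 -m inch '[0,0,-0.045,0,0,0,255, 0,0,-0.045,0,0,0,255, 0,0,-0.03,0,0,0,255, 0,0,-0.015,0,0,0,255, 0,0,0,0,0,0,255, 0,0,0,0,0,0,140, 0,0,0,0,0,0,140, 0,0,0,0,0,0,140, 0,0,0,0,0,0,140]' && python3 -m inch '[0,0,0.03,0,0,0,140, 0,0,0.045,0,0,0,140, 0,0,0.045,0,0,0,140, 0,0,0.03,0,0,0,140]'
```

```text
time: 43.45
tool_pos: [406.4, 193.3, -5.3]
tcp_rot: [-179.8, 0.2, -175.4]
ft_force: [-0.1, -0.8, 0.3]
finger_gap: 38.3
time: 43.85
tool_pos: [406.9, 193.7, 147.9]
tcp_rot: [-179.8, 0.3, -175.4]
ft_force: [0.7, -0.0, 0.2]
finger_gap: 38.0
```

```bash
python3 -m inch '[0.0124,-0.0402,0,0,0,-6.83,90, 0.0124,-0.0402,0,0,0,-6.83,90, 0.0124,-0.0402,0,0,0,-6.83,90, 0.0124,-0.0402,0,0,0,-6.83,90, 0.0124,-0.0402,0,0,0,-6.83,90, 0.0124,-0.0402,0,0,0,-6.83,90, 0.0124,-0.0402,0,0,0,-6.83,90, 0.0124,-0.0402,0,0,0,-6.83,90, 0.0124,-0.0402,0,0,0,-6.83,90, 0.0124,-0.0402,0,0,0,-6.83,90]' && python3 -m inch '[0.0124,-0.0402,0,0,0,-6.83,90, 0.0124,-0.0402,0,0,0,-6.83,90, 0.0124,-0.0402,0,0,0,-6.83,90, 0.0124,-0.0402,0,0,0,-6.83,90, 0,0,0,0,0,0,90, 0,0,0,0,0,0,90]' && python3 w.py
```

```text
time: 44.85
tool_pos: [530.2, -210.6, 144.4]
tcp_rot: [-179.8, 0.1, 116.0]
ft_force: [0.8, -0.2, 0.1]
finger_gap: 55.3
time: 45.45
tool_pos: [579.0, -370.2, 143.1]
tcp_rot: [-179.7, 0.0, 88.9]
ft_force: [0.3, 1.4, -0.5]
finger_gap: 55.4
t 45.45 [ 579.  -370.2  143.1] [-179.7    0.    88.9] 55.4 [ 0.31  1.4  -0.47]
[ 579.8 -369.2] yaw -91.6 psi 88.4 (46, 30) 193
```

```bash
python3 -m inch '[0.0005,0.001,-0.045,0,0,-0.5,90, 0,0,-0.045,0,0,0,90, 0,0,-0.04,0,0,0,90, 0,0,-0.028,0,0,0,90, 0,0,0,0,0,0,90, 0,0,0,0,0,0,255, 0,0,0,0,0,0,255, 0,0,0,0,0,0,255, 0,0,0,0,0,0,255, 0,0,0,0,0,0,255]' 30 && python3 -m inch '[0,0,0.04,0,0,0,255, 0,0,0.05,0,0,0,255, 0,0,0.03,0,0,0,255, 0,0,0,0,0,0,255, 0,0,0,0,0,0,255]' && python3 f.py
```

```text
time: 46.5
tool_pos: [581.9, -369.8, -10.6]
tcp_rot: [-180.0, 0.2, 88.5]
ft_force: [-0.0, 1.5, 6.4]
finger_gap: 29.0
time: 47.0
tool_pos: [580.9, -369.5, 108.5]
tcp_rot: [-179.9, 0.2, 88.5]
ft_force: [0.3, -0.0, -0.7]
finger_gap: 28.9
t 47.4 Fz mean -1.04 0.37 gap 29.4 [ 579.4 -368.2  104.8]
```

```bash
python3 -m inch '[-0.0131,0.039,0.002,0,0,7.39,255, -0.0131,0.039,0.002,0,0,7.39,255, -0.0131,0.039,0.002,0,0,7.39,255, -0.0131,0.039,0.002,0,0,7.39,255, -0.0131,0.039,0.002,0,0,7.39,255, -0.0131,0.039,0.002,0,0,7.39,255, -0.0131,0.039,0.002,0,0,7.39,255, -0.0131,0.039,0.002,0,0,7.39,255, -0.0131,0.039,0.002,0,0,7.39,255, -0.0131,0.039,0.002,0,0,7.39,255]' && python3 -m inch '[-0.0131,0.039,0.002,0,0,7.39,255, -0.0131,0.039,0.002,0,0,7.39,255, -0.0131,0.039,0.002,0,0,7.39,255, 0,0,0,0,0,0,255, 0,0,0,0,0,0,255, 0,0,0,0,0,0,255]' && python3 f.py && python3 f.py && python3 w.py && python3 c.py
```

```text
time: 48.4
tool_pos: [448.1, 22.8, 126.0]
tcp_rot: [-179.8, 0.1, 162.7]
ft_force: [-0.1, 0.8, -0.6]
finger_gap: 29.3
time: 49.0
tool_pos: [409.8, 137.7, 131.8]
tcp_rot: [-179.7, 0.1, -175.6]
ft_force: [0.2, -0.7, -0.5]
finger_gap: 29.5
t 49.4 Fz mean -0.94 0.27 gap 28.9 [409.7 137.9 131.9]
t 49.8 Fz mean -0.53 0.56 gap 28.8 [409.5 138.4 131.9]
t 49.8 [409.5 138.4 131.9] [-1.798e+02  1.000e-01 -1.755e+02] 28.8 [-0.31  0.36 -0.53]
[398.8 244.4] yaw -176.4 psi 3.6 (46, 30) 582
[404.8 190.6] yaw -174.3 psi 5.7 (46, 30) 574
49.85 [409.5 138.5 131.9] to go [219.5 -14.5  -4.9] err [-0.023  0.37  -0.073] x [-0.997 -0.079 -0.001] 29.0 0.1965182673503032
cap 1111 [-23.7  -1.  -37.4]
body 8589 [ 10.6  -1.  -40.4]
body rect tool xy ((7.231822967529297, -0.2645759582519531), (44.10211181640625, 46.3498420715332), 89.63268280029297) [-13.8  30. ] [-64.8 -40.4 -17.8]
```

Empty (0.5–0.9 N). Placing in the right slot.

```bash
python3 -m inch '[0,0,-0.045,0,0,0,255, 0,0,-0.045,0,0,0,255, 0,0,-0.03,0,0,0,255, 0,0,-0.016,0,0,0,255, 0,0,0,0,0,0,255, 0,0,0,0,0,0,140, 0,0,0,0,0,0,140, 0,0,0,0,0,0,140, 0,0,0,0,0,0,140]' && python3 -m inch '[0,0,0.03,0,0,0,140, 0,0,0.045,0,0,0,140, 0,0,0.045,0,0,0,140, 0,0,0.03,0,0,0,140, 0,0,0,0,0,0,140]' && python3 w.py
```

```text
time: 50.8
tool_pos: [410.2, 138.5, -3.3]
tcp_rot: [-179.8, 0.2, -175.5]
ft_force: [0.1, -0.3, -0.2]
finger_gap: 38.6
time: 51.3
tool_pos: [413.2, 139.2, 152.0]
tcp_rot: [-179.8, 0.7, -175.5]
ft_force: [0.7, 0.1, 0.6]
finger_gap: 38.4
t 51.3 [413.2 139.2 152. ] [-179.8    0.7 -175.5] 38.4 [0.65 0.14 0.58]
[412.4 136.6] yaw 5.2 psi -174.8 (38, 29) 385
[399.3 244.1] yaw -175.3 psi 4.7 (46, 30) 503
[404.7 190.6] yaw -175.0 psi 5.0 (46, 30) 539
```

All are put away. Back to the isolator.

```bash
python3 -m inch '[0.0231,-0.0208,0.01,0,0,-8.27,90, 0.0231,-0.0208,0.01,0,0,-8.27,60, 0.0231,-0.0208,0.01,0,0,-8.27,0, 0.0231,-0.0208,0,0,0,-8.27,0, 0.0231,-0.0208,0,0,0,-8.27,0, 0.0231,-0.0208,0,0,0,-8.27,0, 0.0231,-0.0208,0,0,0,-8.27,0, 0.0231,-0.0208,0,0,0,-8.27,0, 0.0231,-0.0208,0,0,0,-8.27,0, 0.0231,-0.0208,0,0,0,-8.27,0]' 50 && python3 -m inch '[0.0231,-0.0208,0,0,0,-8.27,0, 0.0231,-0.0208,0,0,0,-8.27,0, 0,0,0,0,0,0,0, 0,0,0,0,0,0,0]' && cat > b.py <<'E'
from h import *
s=r.sense();cm=cam('wrist');I,D=r.snapshot('wrist');P=cloud(cm,D);print(s['time'],s['tool_pos'].round(1),s['tcp_rot'].round(1),s['finger_gap'])
m=(P[...,2]>90)&(P[...,2]<102)&(np.hypot(P[...,0]-688,P[...,1]+111)<50);q=P[m];print('bar',len(q),cv2.minAreaRect(q[:,:2].astype('float32')) if len(q) else 0)
E
python3 b.py
```

```text
time: 52.35
tool_pos: [640.4, -70.4, 173.7]
tcp_rot: [-179.6, 0.0, 101.5]
ft_force: [0.5, 0.8, 0.3]
finger_gap: 85.6
time: 52.75
tool_pos: [685.9, -111.4, 173.4]
tcp_rot: [-179.6, 0.0, 85.3]
ft_force: [-0.2, 0.9, 0.2]
finger_gap: 85.0
52.75 [ 685.9 -111.4  173.4] [-179.6    0.    85.3] 84.95382336545325
bar 1507 ((687.0487670898438, -112.45115661621094), (69.03146362304688, 13.70798397064209), 85.8134994506836)
```

```bash
python3 -m inch '[0.001,0,-0.045,0,0,0,0, 0,0,-0.045,0,0,0,0, 0,0,-0.027,0,0,0,0, 0,0,-0.01,0,0,0,0, 0,0,0,0,0,0,255, 0,0,0,0,0,0,255, 0,0,0,0,0,0,255, 0,0,0,0,0,0,255, 0,0,0,0,0,0,255, 0,0,0,0,0,0,255]' 50 && python3 -m inch '[0,0,0,0,0,0,255, 0,0,0,0,0,0,255]'
```

```text
time: 53.8
tool_pos: [687.1, -111.3, 50.8]
tcp_rot: [-179.7, 0.1, 85.3]
ft_force: [-11.4, 1.2, 11.2]
finger_gap: 12.6
time: 54.0
tool_pos: [687.1, -111.3, 50.9]
tcp_rot: [-179.7, 0.1, 85.3]
ft_force: [-10.7, 1.8, 11.5]
finger_gap: 12.8
```

Gripped (12.8 mm). Turning back on.

```bash
python3 -m inch '[0,0,0,0,0,-4,255, 0,0,0,0,0,-8.2,255, 0,0,0,0,0,-8.2,255, 0,0,0,0,0,-8.2,255, 0,0,0,0,0,-8.2,255, 0,0,0,0,0,-8.2,255, 0,0,0,0,0,-8.2,255, 0,0,0,0,0,-8.2,255, 0,0,0,0,0,-8.2,255, 0,0,0,0,0,-8.2,255]' && python3 -m inch '[0,0,0,0,0,-8.2,255, 0,0,0,0,0,-4,255, 0,0,0,0,0,0,255, 0,0,0,0,0,0,255, 0,0,0,0,0,0,0, 0,0,0,0,0,0,0, 0,0,0,0,0,0,0, 0,0,0,0,0,0,0, 0,0,0.02,0,0,0,0, 0,0,0.04,0,0,0,0]' && python3 -m inch '[0,0,0.045,0,0,0,0, 0,0,0.045,0,0,0,0, -0.04,0,0,0,0,0,0, -0.04,0,0,0,0,0,0, -0.04,0,0,0,0,0,0, -0.04,0,0,0,0,0,0, 0,0,0,0,0,0,0]' && python3 b.py && python3 - <<'E'
from h import *
J,_=r.snapshot('scene');T,_=r.snapshot('top')
save('end',np.vstack([np.hstack([cv2.resize(T[115:265,150:350],(400,300)),cv2.resize(J[160:280,230:390],(400,300))])]))
save('end2',cv2.resize(np.hstack([J,T]),(800,300)))
a=cv2.imread('pics/end.png');b=cv2.imread('pics/end2.png');cv2.imwrite('pics/endall.png',np.vstack([a,b]))
E
python3 ch.py
```

```text
time: 55.0
tool_pos: [687.8, -111.9, 50.9]
tcp_rot: [-179.8, 0.1, 7.1]
ft_force: [-6.3, -0.5, 8.5]
finger_gap: 12.9
time: 56.0
tool_pos: [684.4, -110.4, 104.3]
tcp_rot: [-179.7, 0.6, -4.7]
ft_force: [0.1, -0.0, 0.2]
finger_gap: 85.6
time: 56.7
tool_pos: [522.8, -110.6, 197.3]
tcp_rot: [-179.7, 0.3, -4.7]
ft_force: [0.6, 0.6, -0.1]
finger_gap: 85.4
56.7 [ 522.8 -110.6  197.3] [-179.7    0.3   -4.7] 85.3753097735798
bar 266 ((656.7728271484375, -110.27789306640625), (13.510324478149414, 8.905924797058105), 84.47599029541016)
-10 20 28.0 B | 0 43 28.0  | 10 24 29.0  | 20 28 29.0  | 30 24 29.0  | 40 33 27.0  | 50 17 27.0 B | 60 13 30.0  | 70 19 29.0  | 80 22 30.0  | 90 18 30.0  | 100 24 29.0  | 110 19 26.0  | 120 29 27.0  | 130 27 28.0  | 140 29 28.0  | 150 32 29.0  | 160 36 27.0  | 170 28 24.0  | 180 49 10.0 B | 190 25 -0.0  | 200 24 -1.0  | 210 23 -0.0  | 220 27 -0.0  | 230 21 -1.0  | 240 28 -0.0  | 250 20 -1.0  | 260 27 -0.0  | 
56.9 [ 528.9 -111.4  199.7] [-179.8   -0.    -4.7]
```

View pics/endall.png

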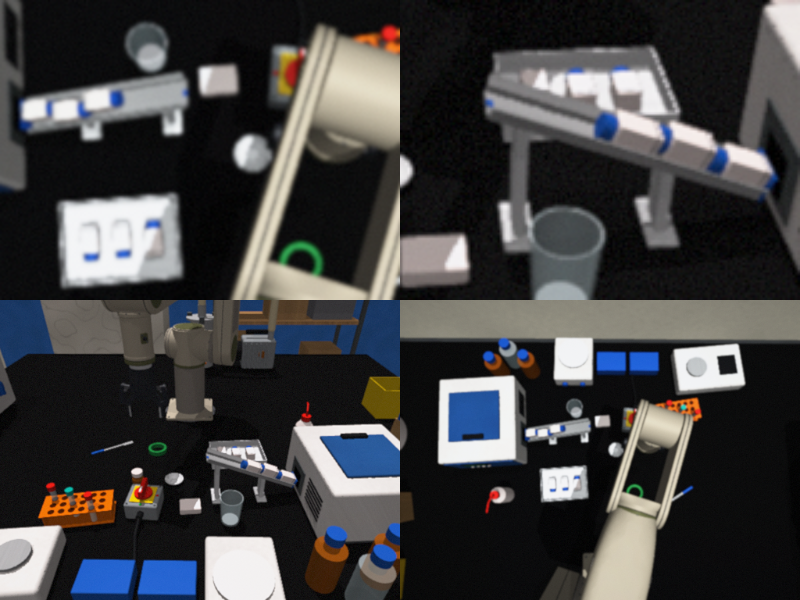

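Final view: three cartridges in the chute with caps uphill, three in the tray, handle along x (on), bystanders in place and the arm clear. Handing in.

```bash
python3 -c "
from bench import r
print(r.hand_in())"
```

```text
the job is handed in; nothing more can be done
None
```

The job is handed in at about 57 s of the 210 s allowed. The isolator was turned off before anything went into the chute. Three full cartridges (about 2.0–2.6 N) went into the chute and three empties (about 0.5–1.0 N) into the tray, then the isolator went back on.

**Last checks**
- **Chute:** the three cartridges sit end to end from the stop to about 180 mm, caps uphill, and the floor above that is free.
- **Tray:** all three empties lie flat inside it.
- **Isolator:** in the last wrist view only the near end of the bar showed. It put the bar at about -3°, against about -5° for on. The scene picture also shows it on.
- **Other things on the bench:** they look unmoved by eye; I did not measure them again.

**What went wrong or disagreed**
- **Missed first grip:** the first try at the handle closed on nothing. The real finger tips were about 31 mm behind the reported TCP, as both the wrist and scene cameras showed. I allowed for that afterwards.
- **Knocked cartridge:** one cartridge had moved about 35 mm before I picked it up, so I measured it again first.
- **Last empty:** its first weight was unclear at 1.04 N. Two repeats gave 0.94 and 0.53 N.
- **Extra force:** a few grasps showed 6–9 N upward at the wrist, and gripping or turning the handle 8–13 N. All are well below the limits.

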